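# Sort rattling blind-gear housings out of a returns carton

### The arm

A 6-joint arm with a two-finger parallel gripper is mounted at the origin on the work surface. World frame = base frame: x ahead of the robot, y to its left, z up, the work surface at z = 0. Lengths are in mm, angles in rad, forces in N, time in s.
With the tool pointing down it reaches from about 400 to 925 mm from the base axis. Payload 12.5 kg.
Tool frame: the origin (TCP) lies at the centre of the arm's flange, where the gripper is bolted on; the fingertips stand 190 mm ahead of it and the grasp point (between the pads) lies 171 mm ahead of it; z points along the fingers, y is the line along which they close (so a half turn about z gives the same grasp; the last joint's range is limited). The gripper opens to 95 mm and grips with 3 to 60 N. Pads are 20 mm wide; open, the fingers measure 119 mm over their backs; the gripper's body (75 mm by 180 mm) begins 59 mm behind the grasp point.
Start: joints at [-1.216, 0.491, 1.559, -0, 1.092, -0.106], TCP at [277.934, -559.801, 404.761] pointing down, gripper open.
Joint ranges: [-3.1, 3.1], [-0.84, 2.19], [0.05, 2.79], [-1.13, 4.28], [0.06, 2.93], [-2.69, 2.69]. Speed limits (rad/s): [2.22, 2.22, 2.79, 3.14, 3.14, 3.14].

### API

Orientations are given as [roll, pitch, yaw] about the fixed x, y, z axes, in that order (R = Rz(yaw) Ry(pitch) Rx(roll)).
In Python, from cell import env, read_camera, search_frame, cut_out gives the robot as it stands. The module is installed in compiled form; this text tells all that it offers.
- The arm moves only by the tool move_arm, never from a script. Its argument "commands" is a list of rows, each a list of 3 entries, a list of its own where there are three numbers: the shift along the world's x, y, z normalised to -1 to 1, where 1 is 0.03 m, then the turn about the world's z normalised to -1 to 1, where 1 is 0.08 rad, then the opening, from -1 (shut) to 1 (fully open), so that 0 is half open. A call has 1 to 20 rows; each row shifts and turns the commanded pose from where the row before left it; what a row does not reach is not made up. A row lasts 1/12 s, in which the tool goes at most 41.7 mm and 7.16 degrees, less where a joint would pass 70% of its speed; a pose out of reach is approached as far as the arm can. A call with a number of a shift or a turn outside -1 to 1 is refused whole. A call with a gripper value outside its range is refused whole. The fingers move at their own pace and stop on an object; the grip force is fixed at half the most. Time passes only in rows, so rows that do not move let the fingers close. It gives the time, the measured TCP pose, the force, the opening and the grip force at its end, in the units of the state.
- env.state(): the state, without advancing time (a new reading comes with each control period).
- read_camera(name): name is "scene" or "top" or "wrist"; returns a dict with "image" (400x640x3 uint8, red, green, blue), "fx", "fy", "cx", "cy" (pixels), "rvec" (rotation vector, rad) and "tvec" (3), from world to camera coordinates, as OpenCV has them. Camera axes: x right, y down, z forward; pixel columns grow to the right and rows downward; lengths in mm; the calibration is good to about 2 mm. A picture is of the moment at which its call begins. There is no depth.
- env.job_done(): hands the job in; it is judged then, once.
Trained networks look in a picture, given as the dict that the camera call returned (one of the last four; its "shot" number tells which), for a name from the list of things; names that differ only in an ending like _2 or _b are one class to them, and where a whole thing is asked for, a point or a joint stands for the part that bears it (a point fixed in the world has none). Each returns a list of dicts, best first, with "confidence" (0 to 1); they miss things now and then, are a little off and sometimes report something else, mostly with a low value. They report only what shows in the picture. A call takes as long as a camera call.
- search_frame(thing, picture): "at" ([column, row] in pixels, amid what is visible of it).
- cut_out(thing, picture): "region" (400x640 bool, what is visible of it) and "at" ([column, row] in pixels, amid what is visible of it).
The state is a dict: "t": time; "joints": joint angles; "qvel": joint speeds; "tau": joint torques, N m; "eef_pos": TCP position; "tcp_rot": TCP orientation; "ft_force": force on the tool from outside, world axes, zero at the start; "moment": the same for the moment, N m; "opening": opening from 0.0 (shut) to 1.0 (fully open); "grip_force": force on a finger pad.
Only numpy, scipy, OpenCV 4.12 (cv2) and the standard library are available. Lean on these libraries where they do the work, as an engineer would, in place of code of your own. Each camera call takes 0.05 s, during which the arm holds its last target. There are 200 camera calls.

### The job

Fold both flaps of the white carton open, right back past upright, and sort the sealed grey housings inside: in some (perhaps none) a loose piece shifts when the housing is tilted end to end, the others are solid. Put every rattler into the red tub, keep the solid ones lying in the carton with the flaps left open, then set the black cover on the tub so that it sits fully down and level all round. Do not disturb the other things on the bench.

Things in the scene. Friction and masses are not known exactly. Their poses are not given: they have to be found in the camera images.
- housing_1: sealed grey box, black end caps: 120 long (its x), 40 wide (y), 45 high (z), about 430 g; origin: centre of underside; may be absent. Solid, or a rattler: in it a 280 g steel piece slides along x, 32 either side of the middle, once x is tilted over 7 degrees (at 20 it reaches the low end in 1 s; level it stays). A hidden catch, lock_1_c0, holds it (solid) or stands aside, beyond y = 5.5 (rattler)
- housing_2: as housing_1: same looks, size and weight; may be absent; solid or rattler by its hidden catch lock_2_c0
- housing_3: as housing_1: same looks, size and weight; may be absent; solid or rattler by its hidden catch lock_3_c0
- housing_4: as housing_1: same looks, size and weight; may be absent; solid or rattler by its hidden catch lock_4_c0
- carton: white and green shipping carton, fixed to the table, 190 (its x) by 320 (its y) by 70 high, walls and floor 5 thick; origin at the centre of its underside. The housings lie flat in it in a row along its y, lengths about along its x, some 70 apart centre to centre, gaps about 30
- flap_near (a joint): flap hinged on the carton's long rim at its x = -95, height 70; 70 deep, 314 long, 4 thick. Angle in rad: 0 lies closed over the carton, 1.57 upright, over 3 hanging outside (stop at 3.5). A stiff crease: it stays where it is left, and gives way to about 1 N at its edge
- flap_far (a joint): the same on the rim at the carton's x = +95. Both flaps start ajar, with an open gap of more than 60 between their free edges
- flap_near_edge (a point): middle of the free edge of flap_near
- flap_far_edge (a point): middle of the free edge of flap_far
- tub: red open scrap tub, fixed to the table, 200 (its x) by 220 (its y) by 65 high, walls and floor 5 thick; origin at the centre of its underside. Starts empty
- cover: loose black cover, 250 g: plate 206 (its x) by 226 (y), 6 thick, top at z = 16; pad below it, 182 by 202, 10 deep, drops into the tub's mouth with 4 play each side. Origin: centre of the pad's underside, 55 above the tub's underside when seated. Yellow bar handle along x: 110 long, 16 wide and high, middle at z = 46, on two posts, 22 clear of the plate. Goes on either way round
- tape: bystander: yellow ring of tape, 100 across, 48 high
- squeegee: bystander: blue flat squeegee, 100 by 70
- cleaner: bystander: white bottle, 60 across, 160 high
- driver: bystander: screwdriver
- slats: bystander: bundle of coloured slat samples, 160 by 50, 12 high

How it is judged (in metres and radians):
On the way, in this order (a step that is already met when the one before it is completed fails the run):
1. both carton flaps are folded back past upright (value of joint each of flap_near, flap_far above 1.75 rad), for 0.2 s.
2. the cover sits seated and level on the tub (horizontal distance between cover and tub below 0.009 m and z of cover in the frame of tub between 0.051 and 0.059 m and angle between cover's own z axis and vertical below 0.03 rad and angle between the x axis of cover and the x axis of tub, either way round below 0.08 rad), for 0.2 s.
At the end, for the whole second after the job is handed in: Flaps beyond 1.75 rad; rattlers inside the tub, solid housings inside the carton, on its floor (origin under 50 mm up); cover on the tub within 9 mm and 0.08 rad, level within 0.03 rad, fully down (origin 51 to 59 mm above the tub's underside); housings and cover at rest (all of step 1 and all of step 2 and ((y of lock_1_c0 in the frame of housing_1 above 0.0055 m and x of housing_1 in the frame of tub between -0.09 and 0.09 m and y of housing_1 in the frame of tub between -0.1 and 0.1 m and z of housing_1 in the frame of tub between -0.005 and 0.05 m) or (y of lock_1_c0 in the frame of housing_1 below 0.0055 m and x of housing_1 in the frame of carton between -0.09 and 0.09 m and y of housing_1 in the frame of carton between -0.155 and 0.155 m and z of housing_1 in the frame of carton between -0.005 and 0.05 m)) and ((y of lock_2_c0 in the frame of housing_2 above 0.0055 m and x of housing_2 in the frame of tub between -0.09 and 0.09 m and y of housing_2 in the frame of tub between -0.1 and 0.1 m and z of housing_2 in the frame of tub between -0.005 and 0.05 m) or (y of lock_2_c0 in the frame of housing_2 below 0.0055 m and x of housing_2 in the frame of carton between -0.09 and 0.09 m and y of housing_2 in the frame of carton between -0.155 and 0.155 m and z of housing_2 in the frame of carton between -0.005 and 0.05 m)) and ((y of lock_3_c0 in the frame of housing_3 above 0.0055 m and x of housing_3 in the frame of tub between -0.09 and 0.09 m and y of housing_3 in the frame of tub between -0.1 and 0.1 m and z of housing_3 in the frame of tub between -0.005 and 0.05 m) or (y of lock_3_c0 in the frame of housing_3 below 0.0055 m and x of housing_3 in the frame of carton between -0.09 and 0.09 m and y of housing_3 in the frame of carton between -0.155 and 0.155 m and z of housing_3 in the frame of carton between -0.005 and 0.05 m)) and ((y of lock_4_c0 in the frame of housing_4 above 0.0055 m and x of housing_4 in the frame of tub between -0.09 and 0.09 m and y of housing_4 in the frame of tub between -0.1 and 0.1 m and z of housing_4 in the frame of tub between -0.005 and 0.05 m) or (y of lock_4_c0 in the frame of housing_4 below 0.0055 m and x of housing_4 in the frame of carton between -0.09 and 0.09 m and y of housing_4 in the frame of carton between -0.155 and 0.155 m and z of housing_4 in the frame of carton between -0.005 and 0.05 m)) and linear speed of each of housing_1, housing_2, housing_3, housing_4, cover below 0.02 m/s); the robot touches nothing.
It fails at once if a bystander is moved by more than 30 mm (distance of any of tape, squeegee, cleaner, driver, slats from where it was at the start of the episode above 0.03 m).
Of housing_1, housing_2, housing_3, housing_4 only 3 to 4 are there at a start; the rules pass over those that are not, and their reading is None.
At some moment in a run one of cover may be knocked a few centimetres aside while the robot is not near it.
Once in a run the grip may slacken for a moment while it holds something.
It also fails if it takes over 210 s, if anything falls off the work surface, if the arm or the gripper's body presses on something with over 40 N, if the wrist force passes 120 N, or if a joint passes its speed limit or range.

## Working session

There is one attempt and no reset: what is moved stays moved. The work goes in short steps, Python scripts to look and compute and a tool call to move; the robot and the scene stay as the last step left them, time stands still between calls to the robot, and variables do not carry over. Pictures are saved under pics/ and viewed, at most 14 in all, crops included, and the job is handed in when it is done.

Besides the shell and the picture viewer there is one more tool, called after ">>>" by a JSON object that holds its "name" and its "arguments". move_arm: Moves the arm, as the interface text tells. Its arguments: {"type":"object","properties":{"commands":{"type":"array","items":{"type":"array"}}},"required":["commands"]}

```bash
mkdir -p pics
cat > h.py <<'E'
import numpy as np, cv2
from cell import env, read_camera, search_frame, cut_out
def cam(p):
    R=cv2.Rodrigues(np.array(p["rvec"],float))[0]; t=np.array(p["tvec"],float).ravel()
    return R,t
def w(p,uv,z):
    R,t=cam(p); d=R.T@np.array([(uv[0]-p["cx"])/p["fx"],(uv[1]-p["cy"])/p["fy"],1]); c=-R.T@t
    return c+d*(z-c[2])/d[2]
def px(p,X):
    R,t=cam(p); q=R@np.array(X,float)+t
    return np.array([p["fx"]*q[0]/q[2]+p["cx"],p["fy"]*q[1]/q[2]+p["cy"]])
def save(p,n,crop=None,s=1):
    im=p["image"][:,:,::-1]
    if crop: im=im[crop[1]:crop[3],crop[0]:crop[2]]
    im=cv2.resize(im,None,fx=s,fy=s); cv2.imwrite(f"pics/{n}.png",im)
def rect(p,mask,z):
    c=max(cv2.findContours(mask.astype(np.uint8),0,1)[0],key=cv2.contourArea)[:,0]
    pts=np.array([w(p,u,z)[:2] for u in c],np.float32)
    return cv2.minAreaRect(pts)
E
python3 - <<'E'
from h import *
np.set_printoptions(precision=1,suppress=True)
for n in("top","scene"):
    p=read_camera(n); save(p,n+"0",s=1.25); R,t=cam(p); print(n,-R.T@t,p["fx"])
    for th in["housing_1","carton","flap_near","flap_far","flap_near_edge","flap_far_edge","tub","cover","tape","squeegee","cleaner","driver","slats"]:
        for r in cut_out(th,p)[:5]:
            print(th,round(r["confidence"],2),np.array(r["at"]),w(p,r["at"],0), r["region"].sum())
print(env.state())
E
```

```text
top [ 488.5    5.8 1063.2] 377.8982191746432
housing_1 0.78 [299.9 190.3] [603.7  42.2   0. ] 384
housing_1 0.71 [357.3 193. ] [ 592.  -120.1    0. ] 426
housing_1 0.59 [330.8 191.6] [597.9 -45.1   0. ] 409
housing_1 0.56 [275.5 190.8] [604.  110.9   0. ] 425
carton 0.72 [318.3 194.6] [590.2  -9.5   0. ] 7210
flap_near 0.97 [314.  216.4] [529.    4.2   0. ] 3105
flap_near 0.55 [374.  295.6] [ 304.8 -156.6    0. ] 243
flap_far 0.68 [316.2 168.7] [664.3  -5.5   0. ] 2624
flap_far 0.43 [219.9 160.8] [693.1 266.1   0. ] 698
flap_far 0.34 [454.9 244. ] [ 440.6 -391.3    0. ] 6778
flap_near_edge 0.69 [315.2 216.3] [529.2   0.8   0. ] 2958
flap_far_edge 0.85 [318.2 165.3] [673.9 -11.4   0. ] 2567
flap_far_edge 0.66 [266.1 292. ] [324.2 141.5   0. ] 981
tub 0.84 [455.7 244.6] [ 438.8 -393.5    0. ] 6652
cover 0.97 [180.8 241.8] [468.5 374.7   0. ] 6274
cover 0.51 [318.8 167. ] [669. -13.   0.] 2615
tape 0.94 [218.7 166.9] [675.8 269.5   0. ] 813
squeegee 0.96 [263.7 290.9] [327.4 148.    0. ] 1028
cleaner 0.77 [403.6 159.1] [ 686.3 -256.5    0. ] 624
driver 0.95 [372.9 294. ] [ 309.3 -153.7 
[... 785 characters left out ...]
   0. ] 1342
squeegee 0.67 [349.6 148.2] [331.7 140.5   0. ] 641
cleaner 0.77 [214.  231.4] [ 601.7 -251.7    0. ] 1340
driver 0.74 [250.  145.7] [ 280.5 -149.2    0. ] 204
driver 0.34 [443.3 174.5] [479.6 376.1   0. ] 4230
slats 0.97 [331.7 288.1] [803.3   6.9   0. ] 1445
slats 0.4 [216.1 233.9] [ 610.5 -246.6    0. ] 1383
{'t': 1.4, 'joints': array([-1.2,  0.5,  1.6, -0. ,  1.1, -0.1]), 'qvel': array([ 0., -0.,  0., -0., -0.,  0.]), 'tau': array([ -0. , -61.2, -25.8,   0.1,   0. ,  -0. ]), 'eef_pos': array([ 277.9, -559.8,  404.8]), 'tcp_rot': array([3.1, 0. , 0.5]), 'ft_force': array([-0.3, -0.6,  0.7]), 'moment': array([ 0. , -0.1, -0. ]), 'grip_force': 0.0, 'opening': 1.001812769212873}
```

View pics/top0.png

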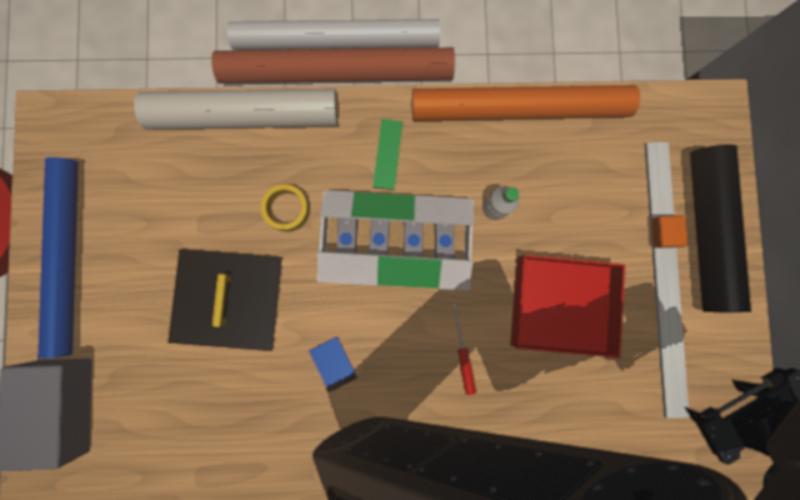

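View pics/scene0.png

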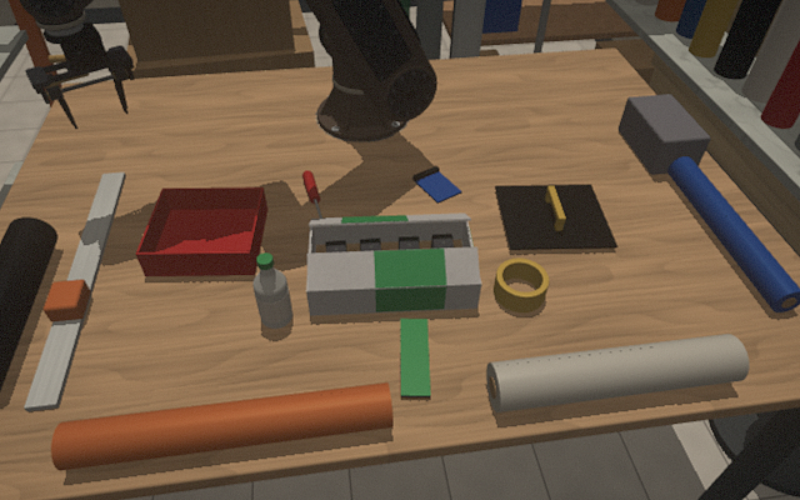

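The top view shows the carton at about (395,240) with four housings in it. The tub is at (570,305), the cover at (225,300) with its handle running up the picture, and both flaps are ajar. The scene view agrees.

Run:
```python
from h import *
np.set_printoptions(precision=1,suppress=True)
p=read_camera("top")
for th,z in[("carton",70),("flap_near",85),("flap_far",85),("tub",65),("cover",16)]:
    r=cut_out(th,p)[0]; (c,s,a)=rect(p,r["region"],z); print(th,np.array(c),np.array(s),a)
for r in cut_out("housing_1",p)[:4]: print("h",w(p,r["at"],50))
hsv=cv2.cvtColor(p["image"],cv2.COLOR_RGB2HSV); 
m=cv2.inRange(hsv,(20,100,80),(35,255,255)); m[:, :150]=0; m[:,200:]=0; m[:210]=0;m[290:]=0
(c,s,a)=rect(p,m,54); print("handle",np.array(c),np.array(s),a)
# flap angle: free edge rows along carton middle
im=p["image"]; print([ (i,im[i,318].tolist()) for i in range(150,232)])
```

```text
carton [ 667.7 -232.8] [62.3 88.8] 43.004276275634766
flap_near [526.6   2.4] [322.4  66.7] 84.52045440673828
flap_far [658.1 -10.9] [319.8  60.6] 85.68220520019531
tub [ 443.6 -366.4] [235.6 199.9] 82.89085388183594
cover [475.9 370.9] [226.3 205.8] 83.80612182617188
h [607.2 115.2  50. ]
h [601.7 -44.3  50. ]
h [606.5  30.   50. ]
h [ 586.4 -110.7   50. ]
handle [475.8 371.4] [ 22.3 113. ] 83.88308715820312
[(150, [178, 138, 96]), (151, [176, 137, 95]), (152, [175, 136, 94]), (153, [164, 127, 88]), (154, [132, 107, 74]), (155, [94, 102, 65]), (156, [68, 110, 62]), (157, [56, 114, 63]), (158, [56, 114, 63]), (159, [56, 113, 62]), (160, [55, 113, 62]), (161, [55, 113, 62]), (162, [56, 114, 63]), (163, [56, 114, 63]), (164, [55, 114, 62]), (165, [56, 114, 62]), (166, [55, 113, 62]), (167, [56, 114, 63]), (168, [55, 113, 62]), (169, [55, 114, 63]), (170, [56, 113, 62]), (171, [55, 113, 62]), (172, [54, 114, 62]), (173, [54, 114, 62]), (174, [62, 116, 69]), (175, [97, 124, 92]), (176, [134, 130, 108]), (177, [153, 127, 100]), (178, [155, 122, 85]), (179, [155, 121, 81]), (180, [155, 122
[... 445 characters left out ...]
0, [96, 78, 56]), (201, [95, 77, 55]), (202, [95, 76, 54]), (203, [98, 79, 59]), (204, [102, 92, 75]), (205, [103, 114, 91]), (206, [81, 125, 83]), (207, [61, 128, 71]), (208, [56, 127, 68]), (209, [56, 127, 69]), (210, [57, 127, 69]), (211, [57, 127, 69]), (212, [57, 127, 69]), (213, [58, 127, 70]), (214, [57, 127, 69]), (215, [57, 128, 69]), (216, [58, 127, 69]), (217, [57, 127, 69]), (218, [57, 127, 69]), (219, [58, 128, 69]), (220, [58, 127, 69]), (221, [58, 127, 69]), (222, [57, 127, 69]), (223, [58, 128, 70]), (224, [58, 127, 70]), (225, [57, 127, 68]), (226, [55, 127, 69]), (227, [60, 127, 68]), (228, [99, 128, 75]), (229, [146, 129, 85]), (230, [165, 130, 90]), (231, [166, 128, 89])]
```

>>> {"name": "move_arm", "arguments": {"commands": [[[0.557,0.98,0.15],-0.4,-1],[[0.557,0.98,0.15],-0.4,-1],[[0.557,0.98,0.15],-0.4,-1],[[0.557,0.98,0.15],-0.4,-1],[[0.557,0.98,0.15],-0.4,-1],[[0.557,0.98,0.15],-0.4,-1],[[0.557,0.98,0.15],-0.4,-1],[[0.557,0.98,0.15],-0.4,-1],[[0.557,0.98,0.15],-0.4,-1],[[0.557,0.98,0.15],-0.4,-1],[[0.557,0.98,0.15],-0.4,-1],[[0.557,0.98,0.15],-0.4,-1],[[0.557,0.98,0.15],-0.4,-1],[[0.557,0.98,0.15],-0.4,-1],[[0.557,0.98,0.15],-0.4,-1],[[0.557,0.98,0.15],-0.4,-1],[[0.557,0.98,0.15],-0.4,-1],[[0.557,0.98,0.15],-0.4,-1],[[0.557,0.98,0.15],-0.4,-1],[[0,0,0],0,-1]]}}

```text
t: 3.42
eef_pos: [597.1, 2.9, 490.8]
tcp_rot: [-3.141, -0.002, -0.146]
ft_force: [0.9, -0.7, -0.5]
opening: 0.004
grip_force: 0.0
```

```bash
cat >> h.py <<'E'
def st():
    s=env.state(); print("t",round(s["t"],2),"pos",np.round(s["eef_pos"],1),"rot",np.round(s["tcp_rot"],3),"F",np.round(s["ft_force"],2),"M",np.round(s["moment"],3),"open",round(s["opening"],3),"g",round(s["grip_force"],1)); return s
E
python3 - <<'E'
from h import *
from scipy.optimize import fsolve
np.set_printoptions(precision=1,suppress=True)
p=read_camera("wrist"); save(p,"w1",s=1.25); st()
R,t=cam(p); print(-R.T@t,p["fx"])
q=read_camera("top")
for col in(318,):
    nh=w(q,(col,228.7),70); fh=w(q,(col,154.3),70); print("hinges",nh,fh)
    for h,s,row in((nh,1,204.3),(fh,-1,175.5)):
        print(fsolve(lambda a:w(q,(col,row),70+70*np.sin(a[0]))[0]-h[0]-s*70*np.cos(a[0]),[0.5]))
for th in("housing_1","flap_near","flap_far","carton"):
    for r in cut_out(th,p)[:4]: print(th,round(r["confidence"],2),np.array(r["at"]),w(p,r["at"],50), [x if np.isscalar(x) else np.array(x) for x in rect(p,r["region"],50)])
E
```

```text
t 3.47 pos [596.2   1.1 490.2] rot [-3.1 -0.  -0.1] F [-0.3 -0.   0. ] M [0.1 0.  0. ] open 0.003 g 0.0
[663.1  -6.1 470.3] 279.3859026010802
hinges [493.8  -5.3  70. ] [691.3 -10.5  70. ]
[0.5]
[0.5]
housing_1 0.92 [350.9 186.5] [577.7 -40.   50. ] [array([577.8, -40.6]), array([43.9, 85.8]), 85.62151336669922]
housing_1 0.85 [258.9 196.1] [583.5 102.1  50. ] [array([589.6,  99.1]), array([47.3, 82.2]), 84.889892578125]
housing_1 0.77 [396.6 183.3] [ 572.5 -109.5   50. ] [array([ 572.6, -105.9]), array([49. , 83.6]), 87.63392639160156]
housing_1 0.69 [302.8 188.6] [585.2  33.2  50. ] [array([584.2,  33.7]), array([40.3, 82.5]), 85.38406372070312]
flap_near 0.61 [350.4 222. ] [521.3 -32.4  50. ] [array([513. ,   2.2]), array([366.8,  56.6]), 85.17324829101562]
flap_near 0.37 [396.2 183.1] [ 572.9 -109.    50. ] [array([ 572.2, -105.9]), array([49.2, 84.2]), 87.54105377197266]
flap_far 0.8 [324.1 133. ] [662.3 -10.9  50. ] [array([657.2,  -9.9]), array([361.8,  70. ]), 85.21144104003906]
carton 0.68 [328.9 160.7] [621.4 -12.2  50. ] [array([588.9,  -4.3]), array([363.6, 205.2]), 85.10830688476562]
carton 0.27 [351.4 187.4] [576.2 -40.6  50. ] [array([578. , -40.2]), array([41.4, 83.4]), 87.53624725341797]
```

View pics/w1.png

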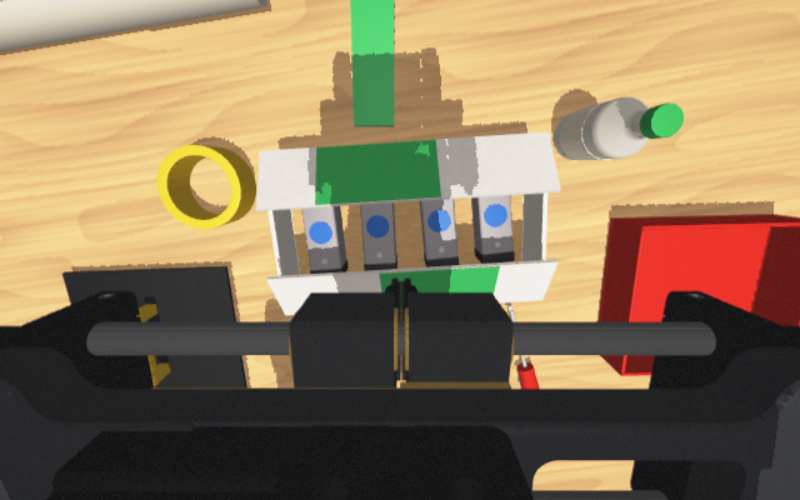

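The wrist view shows four housings between the flaps, at (322,232), (378,227), (440,220) and (495,215). Both flaps are up about 0.5 rad. I'll push the far flap over first.

>>> {"name": "move_arm", "arguments": {"commands": [[[0,-0.15,-1],0.35,-1],[[0,-0.15,-1],0.35,-1],[[0,0,-1],0,-1],[[0,0,-1],0,-1],[[0,0,-1],0,-1],[[0,0,-1],0,-1],[[0,0,-1],0,-1],[[0,0,0],0,-1],[[0,0,0],0,-1]]}}

```text
t: 4.47
eef_pos: [595.3, -11.0, 279.9]
tcp_rot: [3.142, 0.002, -0.092]
ft_force: [0.4, 0.8, 0.8]
opening: 0.004
grip_force: 0.0
```

>>> {"name": "move_arm", "arguments": {"commands": [[[0.8,-0.07,0],0,-1],[[0.22,-0.02,0.28],0,-1],[[0.22,-0.02,0.28],0,-1],[[0.3,-0.025,0.2],0,-1],[[0.3,-0.025,0.2],0,-1],[[0.33,-0.03,0.1],0,-1],[[0.33,-0.03,0.1],0,-1],[[0.22,-0.02,0],0,-1],[[0.22,-0.02,0],0,-1],[[0.23,-0.02,-0.05],0,-1],[[0.23,-0.02,-0.05],0,-1],[[0.32,-0.027,-0.18],0,-1],[[0.32,-0.027,-0.18],0,-1],[[0.22,-0.02,-0.28],0,-1],[[0.22,-0.02,-0.28],0,-1],[[0.07,-0.01,-0.27],0,-1],[[0.07,-0.01,-0.27],0,-1],[[0.07,0,-0.2],0,-1],[[0,0,0],0,-1],[[0,0,1],0,-1]]}}

```text
t: 6.13
eef_pos: [735.2, -22.6, 286.3]
tcp_rot: [-3.141, 0.01, -0.091]
ft_force: [-0.1, 0.3, 0.3]
opening: 0.004
grip_force: 0.0
```

>>> {"name": "move_arm", "arguments": {"commands": [[[0,0,0.6],0,-1],[[-1,0.085,0],0,-1],[[-1,0.085,0],0,-1],[[-1,0.085,0],0,-1],[[-1,0.085,0],0,-1],[[-0.83,0.07,0],0,-1],[[0,0,-0.5],0,-1],[[0,0,-0.47],0,-1],[[0,0,0],0,-1],[[0,0,0],0,-1]]}}

```text
t: 6.97
eef_pos: [591.2, -10.3, 281.3]
tcp_rot: [3.142, 0.001, -0.091]
ft_force: [0.1, -0.3, 1.7]
opening: 0.005
grip_force: 0.0
```

>>> {"name": "move_arm", "arguments": {"commands": [[[-0.86,0.07,0],0,-1],[[-0.22,0.02,0.28],0,-1],[[-0.22,0.02,0.28],0,-1],[[-0.3,0.025,0.2],0,-1],[[-0.3,0.025,0.2],0,-1],[[-0.33,0.03,0.1],0,-1],[[-0.33,0.03,0.1],0,-1],[[-0.22,0.02,0],0,-1],[[-0.22,0.02,0],0,-1],[[-0.23,0.02,-0.05],0,-1],[[-0.23,0.02,-0.05],0,-1],[[-0.32,0.027,-0.18],0,-1],[[-0.32,0.027,-0.18],0,-1],[[-0.22,0.02,-0.28],0,-1],[[-0.22,0.02,-0.28],0,-1],[[-0.07,0.01,-0.27],0,-1],[[-0.07,0.01,-0.27],0,-1],[[-0.07,0,-0.2],0,-1],[[0,0,0],0,-1],[[0,0,1],0,-1]]}}

```text
t: 8.63
eef_pos: [448.4, 2.0, 289.7]
tcp_rot: [-3.141, 0.008, -0.091]
ft_force: [-0.4, 0.3, 0.2]
opening: 0.003
grip_force: 0.0
```

>>> {"name": "move_arm", "arguments": {"commands": [[[0,0,1],0,-1],[[0.5,0,1],0,-1],[[0.5,0,1],0,0.25],[[0.5,0,1],0,0.25],[[0,0,1],0,0.25],[[0,0,0],0,0.25],[[0,0,0],0,0.25]]}}

```text
t: 9.22
eef_pos: [493.7, 2.2, 444.4]
tcp_rot: [3.141, -0.003, -0.091]
ft_force: [0.2, 0.9, -0.7]
opening: 0.299
grip_force: 0.0
```

Run:
```python
from h import *
np.set_printoptions(precision=1,suppress=True)
p=read_camera("wrist"); save(p,"w2",s=1.25); s=st()
for r in cut_out("housing_1",p)[:4]: 
    print(round(r["confidence"],2),np.array(r["at"]),w(p,r["at"],50), [x if np.isscalar(x) else np.array(x) for x in rect(p,r["region"],50)])
hsv=cv2.cvtColor(p["image"],cv2.COLOR_RGB2HSV); m=cv2.inRange(hsv,(100,110,60),(125,255,255))
n,l,sts,c=cv2.connectedComponentsWithStats(m)
for i in range(1,n):
    if sts[i,4]>60: print("blue",sts[i,4],c[i],w(p,c[i],50))
```

```text
t 9.27 pos [493.4   2.2 443.1] rot [ 3.1 -0.  -0.1] F [-0.4  0.  -0.3] M [0.1 0.  0. ] open 0.342 g 0.0
0.83 [400.3  96.2] [ 596.1 -107.7   50. ] [array([ 590., -105.]), array([ 48.6, 120.3]), 88.76627349853516]
0.74 [238.1 112.4] [595.6  99.1  50. ] [array([599.5,  98.3]), array([ 49.4, 120.2]), 86.06439208984375]
0.62 [347.2 100.4] [597.2 -40.7  50. ] [array([593.7, -40.6]), array([ 43.6, 121.4]), 87.65164947509766]
0.57 [285.8  99.6] [605.3  36.6  50. ] [array([597.7,  31.7]), array([ 42.8, 119.4]), 84.38389587402344]
blue 394 [402.5 101.2] [ 589.8 -110.4   50. ]
blue 387 [348.5 103.7] [593.1 -42.1  50. ]
blue 387 [289.5 105.9] [597.4  32.8  50. ]
blue 388 [234.5 109.1] [599.9 103.1  50. ]
```

View pics/w2.png

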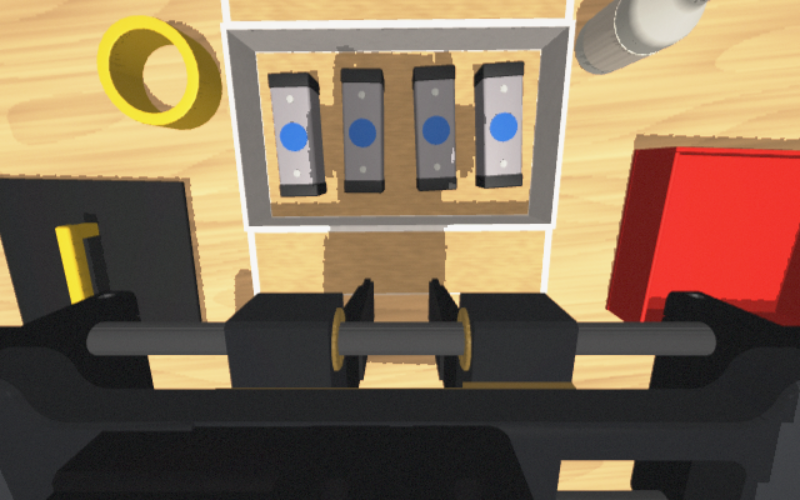

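The view shows the opened carton with both flaps hanging outside and housings at (293,135), (363,132), (436,130) and (503,127). Starting with the leftmost housing, A.

>>> {"name": "move_arm", "arguments": {"commands": [[[0.71,0.673,-1],0,0.25],[[0.71,0.673,-1],0,0.25],[[0.71,0.673,-1],0,0.25],[[0.71,0.673,-1],0,0.25],[[0.71,0.673,-1],0,0.25],[[0,0,0],0,0.25],[[0,0,0],0,0.25],[[0,0,-0.98],0,0.25],[[0,0,-0.98],0,0.25],[[0,0,-0.98],0,0.25],[[0,0,0],0,0.25],[[0,0,0],0,0.25]]}}

```text
t: 10.32
eef_pos: [599.1, 101.6, 206.5]
tcp_rot: [3.141, 0.002, -0.092]
ft_force: [-0.4, 0.5, 0.6]
opening: 0.624
grip_force: 0.0
```

>>> {"name": "move_arm", "arguments": {"commands": [[[0,0,0],0,-1],[[0,0,0],0,-1],[[0,0,0],0,-1],[[0,0,0],0,-1],[[0,0,0],0,-1],[[0,0,0],0,-1],[[0,0,0],0,-1],[[0,0,0],0,-1]]}}

```text
t: 10.98
eef_pos: [599.7, 102.4, 207.7]
tcp_rot: [-3.141, -0.002, -0.091]
ft_force: [-1.6, -0.1, 9.4]
opening: 0.424
grip_force: 29.8
```

>>> {"name": "move_arm", "arguments": {"commands": [[[0,0,0.5],0,-1],[[0,0,0.8],0,-1],[[0,0,0.8],0,-1],[[0,0,0.7],0,-1],[[0,0,0],0,-1],[[0,0,0],0,-1],[[0,0,0],0,-1],[[0,0,0],0,-1]]}}

```text
t: 11.65
eef_pos: [599.1, 102.3, 288.6]
tcp_rot: [3.141, 0.002, -0.091]
ft_force: [-0.2, 0.6, -4.0]
opening: 0.421
grip_force: 29.8
```

```bash
cat >> h.py <<'E'
def ms(n=3,cam="wrist"):
    F=[];M=[]
    for i in range(n):
        p=read_camera(cam); s=env.state(); F.append(s["ft_force"]); M.append(s["moment"])
    a=s["tcp_rot"][2]; M=np.array(M); Mt=M[:,1]*np.cos(a)-M[:,0]*np.sin(a)
    print("t",round(s["t"],2),"pos",np.round(s["eef_pos"],1),"yaw",round(s["tcp_rot"][2],3),"F",np.round(np.mean(F,0),2),"M",np.round(M.mean(0),3),"M_closing",np.round(Mt,3),"open",round(s["opening"],3),"g",round(s["grip_force"],1)); return p
E
python3 - <<'E'
from h import *
p=ms(5); save(p,"w3",s=1)
E
```

```text
t 11.9 pos [599.5 102.3 289.3] yaw -0.091 F [-0.01 -0.07 -4.03] M [0.005 0.016 0.014] M_closing [ 0.005  0.003 -0.016  0.049  0.04 ] open 0.42 g 29.8
```

View pics/w3.png

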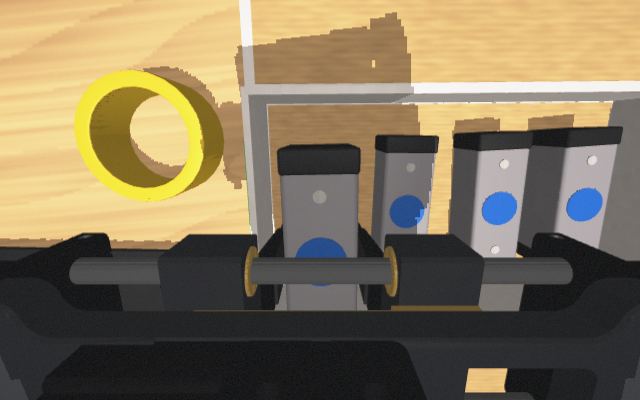

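The picture shows housing A held level in the grip, label near (320,258), clear of the others. Next I'll press its far end on the carton rim to tilt it.

>>> {"name": "move_arm", "arguments": {"commands": [[[0.7,-0.06,0],0,-1],[[0.7,-0.06,0],0,-1],[[0,0,-0.3],0,-1],[[0,0,-0.3],0,-1],[[0,0,-0.3],0,-1],[[0,0,-0.3],0,-1],[[0,0,-0.15],0,-1],[[0,0,0],0,-1],[[0,0,0.6],0,-1],[[0,0,0.6],0,-1],[[0,0,0.2],0,-1],[[-0.7,0.06,0],0,-1],[[-0.7,0.06,0],0,-1],[[0,0,0],0,-1],[[0,0,0],0,-1],[[0,0,0],0,-1],[[0,0,0],0,-1],[[0,0,0],0,-1],[[0,0,0],0,-1],[[0,0,0],0,-1]]}}

```text
t: 13.57
eef_pos: [599.7, 102.2, 291.3]
tcp_rot: [3.141, 0.0, -0.091]
ft_force: [-0.0, 0.1, -4.4]
opening: 0.422
grip_force: 30.0
```

Run:
```python
from h import *
p=ms(14); save(p,"w4",s=1)
```

```text
t 14.27 pos [599.5 102.3 291.5] yaw -0.091 F [ 0.1  -0.16 -4.17] M [ 0.02  -0.05  -0.005] M_closing [-0.094 -0.009 -0.034 -0.046 -0.039 -0.021 -0.046 -0.067 -0.067 -0.
 -0.04  -0.121 -0.015 -0.073] open 0.422 g 30.0
```

View pics/w4.png

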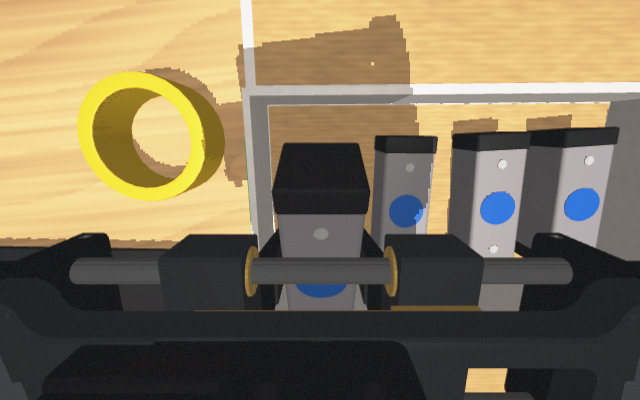

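The housing now hangs tilted, far end up (end cap at (320,175)). Next I'll tilt it the other way on the near rim.

>>> {"name": "move_arm", "arguments": {"commands": [[[0,0,0.7],0,-1],[[-0.7,0.06,0.7],0,-1],[[-0.7,0.06,0],0,-1],[[0,0,-0.6],0,-1],[[0,0,-0.4],0,-1],[[0,0,-0.4],0,-1],[[0,0,-0.4],0,-1],[[0,0,-0.4],0,-1],[[0,0,-0.4],0,-1],[[0,0,-0.2],0,-1],[[0,0,0],0,-1],[[0,0,0.6],0,-1],[[0,0,0.7],0,-1],[[0.7,-0.06,0.3],0,-1],[[0.7,-0.06,0],0,-1],[[0,0,0],0,-1],[[0,0,0],0,-1],[[0,0,0],0,-1],[[0,0,0],0,-1],[[0,0,0],0,-1]]}}

```text
t: 15.93
eef_pos: [598.9, 102.4, 297.3]
tcp_rot: [3.141, 0.001, -0.091]
ft_force: [0.0, 0.1, -4.0]
opening: 0.421
grip_force: 30.0
```

Run:
```python
from h import *
p=ms(16); save(p,"w5",s=1)
```

```text
t 16.73 pos [599.5 102.3 297.5] yaw -0.091 F [ 0.25 -0.06 -4.18] M [ 0.059  0.154 -0.011] M_closing [0.178 0.16  0.191 0.152 0.157 0.189 0.143 0.151 0.157 0.18  0.19  0.09
 0.16  0.146 0.114 0.181] open 0.417 g 30.0
```

View pics/w5.png

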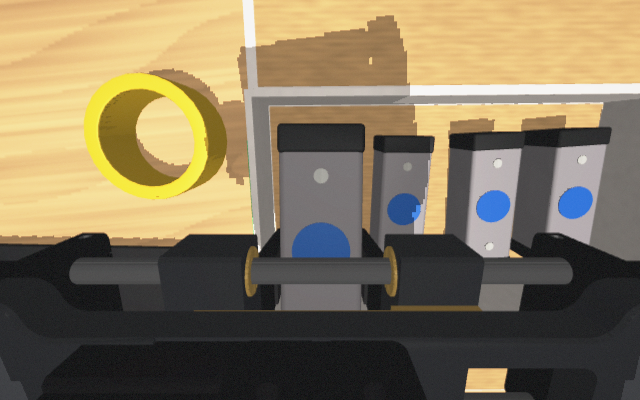

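Housing A's moment changed by 0.2 N·m between the two tilts, so it is a rattler. Carrying it to the tub and looking at the tub on the way.

>>> {"name": "move_arm", "arguments": {"commands": [[[-0.3,-0.9,0.9],0,-1],[[-0.38,-0.95,0.9],0,-1],[[-0.38,-0.95,0.9],0,-1],[[-0.38,-0.95,0.9],0,-1],[[-0.38,-0.95,0],0,-1],[[-0.38,-0.95,0],0,-1],[[-0.38,-0.95,0],0,-1],[[-0.38,-0.95,0],0,-1],[[-0.38,-0.95,0],0,-1],[[-0.38,-0.95,0],0,-1],[[-0.38,-0.95,0],0,-1],[[-0.38,-0.95,0],0,-1],[[-0.38,-0.95,0],0,-1],[[-0.38,-0.95,0],0,-1],[[0,0,0],0,-1],[[0,0,0],0,-1]]}}

```text
t: 18.07
eef_pos: [441.6, -296.4, 405.5]
tcp_rot: [3.142, 0.0, -0.094]
ft_force: [-0.4, -0.3, -4.4]
opening: 0.42
grip_force: 30.0
```

Run:
```python
from h import *
np.set_printoptions(precision=1,suppress=True)
st()
p=read_camera("wrist"); save(p,"w6",s=1.25)
q=read_camera("top")
for n,c in(("w",p),("t",q)):
    r=cut_out("tub",c)[0]
    k=max(cv2.findContours(r["region"].astype(np.uint8),0,1)[0],key=cv2.contourArea)
    h=cv2.convexHull(k); a=cv2.approxPolyDP(h,0.02*cv2.arcLength(h,True),True)[:,0]
    print(n,r["confidence"]); 
    for u in a: print(u, w(c,u,65), w(c,u,0))
```

```text
t 18.07 pos [ 441.6 -296.4  405.5] rot [ 3.1  0.  -0.1] F [-0.4 -0.3 -4.4] M [0.1 0.1 0. ] open 0.42 g 30.0
w 0.8
[293  90] [ 554.7 -276.8   65. ] [ 564.2 -271.7    0. ]
[494  96] [ 528.2 -491.9   65. ] [ 532.3 -530.5    0. ]
[470 245] [ 357.1 -471.9   65. ] [ 326.5 -506.5    0. ]
[381 249] [ 362.2 -363.    65. ] [ 332.6 -375.4    0. ]
[293 121] [ 522.9 -273.    65. ] [ 526.  -267.1    0. ]
t 0.77
[487 210] [ 531.4 -458.9   65. ] [ 534.1 -489.2    0. ]
[443 281] [ 347.9 -330.1   65. ] [ 338.7 -351.9    0. ]
[409 275] [ 366.2 -240.9   65. ] [ 358.2 -257.     0. ]
[414 206] [ 547.2 -262.7   65. ] [ 551.  -280.2    0. ]
```

View pics/w6.png

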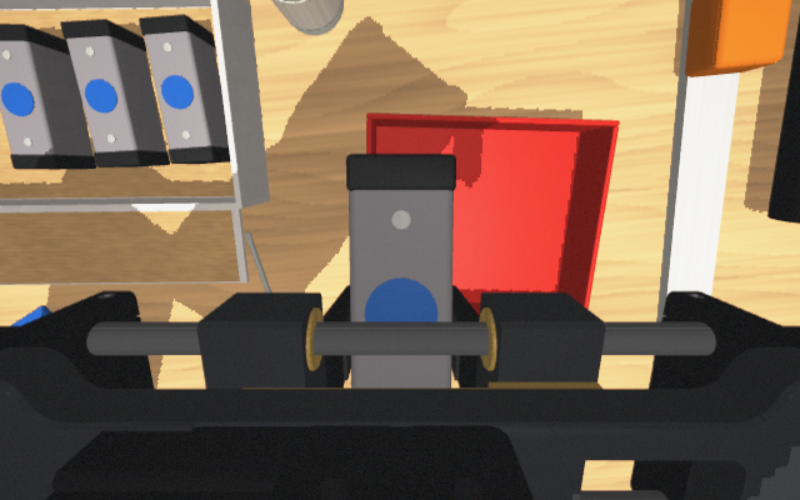

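The view shows housing A in the grip. The tub's rear rim corners are at (366,114) and (618,121), which puts the tub centre at about (442,-372) with yaw -0.12.

>>> {"name": "move_arm", "arguments": {"commands": [[[-0.05,-0.93,0],-0.1,-1],[[-0.05,-0.93,0],-0.1,-1],[[-0.05,-0.93,-0.8],-0.1,-1],[[-0.05,-0.93,-0.8],-0.1,-1],[[-0.05,-0.95,-0.8],0,-1],[[0,0,-0.8],0,-1],[[0,0,-0.8],0,-1],[[0,0,-0.6],0,-1],[[0,0,-0.5],0,-1],[[0,0,-0.4],0,-1],[[0,0,-0.4],0,-1],[[0,0,-0.4],0,-1],[[0,0,-0.2],0,-1],[[0,0,0],0,-1],[[0,0,0],0,-1],[[0,0,0],0,-1]]}}

```text
t: 19.6
eef_pos: [434.9, -435.4, 211.2]
tcp_rot: [3.141, -0.001, -0.123]
ft_force: [-0.0, 0.3, -3.6]
opening: 0.418
grip_force: 30.0
```

Run:
```python
from h import *
ms(3)
```

```text
t 19.75 pos [ 434.8 -435.4  211.2] yaw -0.123 F [ 0.17 -0.31 -4.42] M [0.064 0.16  0.033] M_closing [0.145 0.138 0.217] open 0.422 g 30.0
```

>>> {"name": "move_arm", "arguments": {"commands": [[[0,0,-0.15],0,-1],[[0,0,-0.1],0,-1],[[0,0,0],0,-1],[[0,0,0],0,-1]]}}

```text
t: 20.08
eef_pos: [434.7, -435.3, 202.9]
tcp_rot: [3.142, 0.0, -0.123]
ft_force: [-0.4, -0.3, -3.8]
opening: 0.417
grip_force: 30.0
```

Run:
```python
from h import *
ms(3)
```

```text
t 20.23 pos [ 434.8 -435.2  202.9] yaw -0.123 F [-0.04  0.31 -4.35] M [ 0.071  0.148 -0.002] M_closing [0.132 0.178 0.159] open 0.419 g 30.0
```

>>> {"name": "move_arm", "arguments": {"commands": [[[0,0,-0.15],0,-1],[[0,0,0],0,-1],[[0,0,0],0,-0.1],[[0,0,0],0,0.1],[[0,0,0],0,0.2],[[0,0,0],0,0.2],[[0,0,0],0,0.2],[[0,0,0.5],0,0.2],[[0,0,1],0,0.2],[[0,0,1],0,0.2],[[0.17,0.9,1],0.1,0.2],[[0.17,0.9,1],0.1,0.2],[[0.33,0.9,1],0.1,0.2],[[0.33,0.9,1],0.1,0.2],[[0.33,0.9,0],0,0.2],[[0.33,0.9,0],0,0.2],[[0,0,0],0,0.2],[[0,0,0],0,0.2]]}}

```text
t: 21.73
eef_pos: [484.9, -272.1, 393.9]
tcp_rot: [3.141, -0.0, -0.089]
ft_force: [-0.2, -1.4, -1.0]
opening: 0.597
grip_force: 0.0
```

Run:
```python
from h import *
np.set_printoptions(precision=1,suppress=True)
st(); p=read_camera("wrist"); save(p,"w7",s=1)
q=read_camera("top")
for c in(p,q):
  for r in cut_out("housing_1",c)[:4]: print(round(r["confidence"],2),np.array(r["at"]),w(c,r["at"],50), [x if np.isscalar(x) else np.array(x) for x in rect(c,r["region"],50)])
```

```text
t 21.73 pos [ 484.9 -272.1  393.9] rot [ 3.1 -0.  -0.1] F [-0.2 -1.4 -1. ] M [0. 0. 0.] open 0.597 g 0.0
0.82 [ 52.  113.2] [598.5  16.1  50. ] [array([596.1,  14.5]), array([ 74.8, 121.4]), 84.18346405029297]
0.77 [176.7 104.5] [ 595.2 -123.    50. ] [array([ 589.9, -120.4]), array([ 58.7, 121.8]), 89.10894012451172]
0.7 [115.9 108.4] [597.1 -55.5  50. ] [array([593.1, -55.7]), array([ 66.4, 121.1]), 87.91184997558594]
0.61 [453.9 199.1] [ 460.6 -428.6   50. ] [array([ 461.4, -429. ]), array([58. , 88.3]), 83.63411712646484]
0.64 [357.6 193.9] [ 584.7 -114.9   50. ] [array([ 586.3, -109.4]), array([ 40.7, 116.9]), 88.12181091308594]
0.6 [331.6 191.4] [593.2 -44.9  50. ] [array([590.6, -43.6]), array([ 46.3, 123.3]), 86.1121597290039]
0.57 [302.6 192.6] [591.9  33.3  50. ] [array([595.7,  31.8]), array([ 41. , 122.3]), 84.29277038574219]
```

View pics/w7.png

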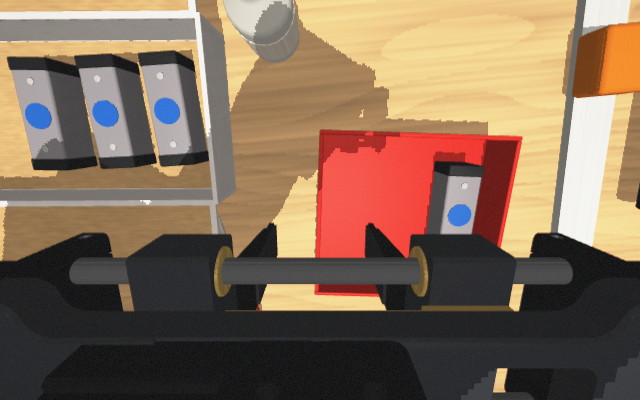

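Housing A lies in the tub at (460,200) and three housings remain in the carton. Next is the rightmost one, D.

>>> {"name": "move_arm", "arguments": {"commands": [[[0.583,0.9,-0.5],0.25,0.25],[[0.583,0.9,-0.5],0.25,0.25],[[0.583,0.9,-0.5],0,0.25],[[0.583,0.9,-0.5],0,0.25],[[0.583,0.9,-0.5],0,0.25],[[0.583,0.9,-0.5],0,0.25],[[0,0,0],0,0.25],[[0,0,0],0,0.25],[[0,0,-0.9],0,0.25],[[0,0,-0.9],0,0.25],[[0,0,-0.9],0,0.25],[[0,0,-0.67],0,0.25],[[0,0,0],0,0.25],[[0,0,0],0,0.25],[[0,0,0],0,-1],[[0,0,0],0,-1],[[0,0,0],0,-1],[[0,0,0],0,-1],[[0,0,0],0,-1],[[0,0,0],0,-1]]}}

```text
t: 23.6
eef_pos: [589.7, -111.4, 203.7]
tcp_rot: [3.141, -0.002, -0.051]
ft_force: [-1.5, -0.6, 6.3]
opening: 0.422
grip_force: 29.8
```

>>> {"name": "move_arm", "arguments": {"commands": [[[0,0,0.5],0,-1],[[0,0,0.8],0,-1],[[0,0,0.8],0,-1],[[0,0,0.7],0,-1],[[0.7,-0.06,0],0,-1],[[0.7,-0.06,0],0,-1],[[0,0,-0.3],0,-1],[[0,0,-0.3],0,-1],[[0,0,-0.3],0,-1],[[0,0,-0.3],0,-1],[[0,0,-0.05],0,-1],[[0,0,0],0,-1],[[0,0,0.6],0,-1],[[0,0,0.6],0,-1],[[-0.7,0.06,0.2],0,-1],[[-0.7,0.06,0],0,-1],[[0,0,0],0,-1],[[0,0,0],0,-1],[[0,0,0],0,-1],[[0,0,0],0,-1]]}}

```text
t: 25.27
eef_pos: [589.8, -111.3, 290.4]
tcp_rot: [3.142, 0.0, -0.051]
ft_force: [1.1, -0.5, -3.8]
opening: 0.418
grip_force: 30.0
```

Run:
```python
from h import *
p=ms(16); save(p,"w8",s=1)
```

```text
t 26.07 pos [ 589.5 -111.3  291. ] yaw -0.051 F [-0.12  0.07 -4.22] M [ 0.026 -0.079 -0.003] M_closing [-0.123 -0.08  -0.076 -0.079 -0.075 -0.084 -0.101 -0.08  -0.074 -0.028
 -0.085 -0.075 -0.073 -0.1   -0.056 -0.059] open 0.414 g 30.0
```

View pics/w8.png

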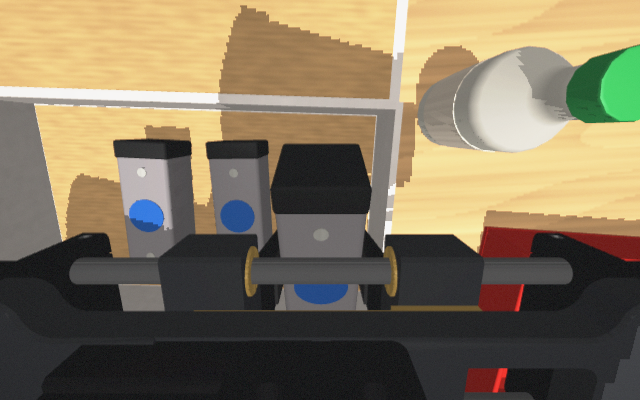

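Housing D is tilted far end up (cap at (320,178)). Tilting it the other way.

>>> {"name": "move_arm", "arguments": {"commands": [[[0,0,0.7],0,-1],[[-0.7,0.06,0.7],0,-1],[[-0.7,0.06,0],0,-1],[[0,0,-0.6],0,-1],[[0,0,-0.4],0,-1],[[0,0,-0.4],0,-1],[[0,0,-0.4],0,-1],[[0,0,-0.4],0,-1],[[0,0,-0.4],0,-1],[[0,0,-0.2],0,-1],[[0,0,0],0,-1],[[0,0,0.6],0,-1],[[0,0,0.7],0,-1],[[0.7,-0.06,0.3],0,-1],[[0.7,-0.06,0],0,-1],[[0,0,0],0,-1],[[0,0,0],0,-1],[[0,0,0],0,-1],[[0,0,0],0,-1],[[0,0,0],0,-1]]}}

```text
t: 27.73
eef_pos: [589.0, -111.3, 296.8]
tcp_rot: [-3.142, 0.001, -0.051]
ft_force: [0.5, -0.0, -4.4]
opening: 0.426
grip_force: 30.0
```

Run:
```python
from h import *
p=ms(16)
```

```text
t 28.53 pos [ 589.5 -111.3  296.9] yaw -0.051 F [ 0.14 -0.14 -4.25] M [ 0.032 -0.051 -0.008] M_closing [-0.011 -0.056 -0.029 -0.064  0.006 -0.025 -0.049 -0.038 -0.073 -0.06
 -0.035 -0.1   -0.097 -0.072 -0.088 -0.005] open 0.418 g 30.0
```

Run:
```python
from h import *
for n in("w3","w4","w5","w8"):
    im=cv2.imread(f"pics/{n}.png",0); d=np.where(im[100:240,320]<55)[0]+100; print(n,d.min(),d.max(),len(d))
p=read_camera("wrist"); im=cv2.cvtColor(p["image"],cv2.COLOR_RGB2GRAY); d=np.where(im[100:240,320]<55)[0]+100; print(d.min(),d.max(),len(d)); save(p,"w9"); st()
```

```text
w3 145 173 29
w4 143 213 71
w5 124 151 28
w8 144 213 70
136 199 64
t 28.58 pos [ 589.5 -111.3  296.9] rot [ 3.142  0.    -0.051] F [ 0.04 -0.66 -4.24] M [ 0.003 -0.073 -0.007] open 0.421 g 30.0
```

The housing was still far end up, because the near end missed the rim. Repeating with a larger shift.

>>> {"name": "move_arm", "arguments": {"commands": [[[0,0,0.7],0,-1],[[-0.9,0.07,0.7],0,-1],[[-0.9,0.07,0],0,-1],[[0,0,-0.6],0,-1],[[0,0,-0.4],0,-1],[[0,0,-0.4],0,-1],[[0,0,-0.4],0,-1],[[0,0,-0.4],0,-1],[[0,0,-0.4],0,-1],[[0,0,-0.2],0,-1],[[0,0,0],0,-1],[[0,0,0.6],0,-1],[[0,0,0.7],0,-1],[[0.9,-0.07,0.3],0,-1],[[0.9,-0.07,0],0,-1],[[0,0,0],0,-1],[[0,0,0],0,-1],[[0,0,0],0,-1],[[0,0,0],0,-1],[[0,0,0],0,-1]]}}

```text
t: 30.25
eef_pos: [588.9, -111.2, 302.8]
tcp_rot: [-3.141, 0.001, -0.051]
ft_force: [-0.5, 0.4, -4.1]
opening: 0.422
grip_force: 30.0
```

```bash
cat >> h.py <<'E'
def cap(p):
    im=cv2.cvtColor(p["image"],cv2.COLOR_RGB2GRAY); d=np.where(im[80:240,320]<55)[0]+80; print("cap",d.min(),d.max(),len(d))
E
python3 - <<'E'
from h import *
p=ms(16); cap(p); save(p,"w10")
E
```

```text
t 31.05 pos [ 589.5 -111.3  302.9] yaw -0.051 F [ 0.05  0.28 -4.09] M [0.042 0.068 0.002] M_closing [0.05  0.073 0.019 0.058 0.033 0.099 0.084 0.058 0.051 0.104 0.089 0.071
 0.123 0.074 0.063 0.076] open 0.416 g 30.0
cap 137 166 30
```

Housing D's moment changed by +0.15 N·m with no visible slip in the grip, so it is a rattler too. Putting it in the tub on the near side in y.

>>> {"name": "move_arm", "arguments": {"commands": [[[0,0,0.6],-0.3,-1],[[-0.667,-0.933,0.2],-0.3,-1],[[-0.667,-0.933,0],-0.3,-1],[[-0.667,-0.933,0],0,-1],[[-0.667,-0.933,0],0,-1],[[-0.667,-0.933,0],0,-1],[[-0.667,-0.933,0],0,-1],[[-0.667,-0.933,0],0,-1],[[0,0,0],0,-1],[[0,0,-0.8],0,-1],[[0,0,-0.8],0,-1],[[0,0,-0.8],0,-1],[[0,0,-0.5],0,-1],[[0,0,-0.4],0,-1],[[0,0,-0.4],0,-1],[[0,0,-0.3],0,-1],[[0,0,-0.2],0,-1],[[0,0,0],0,-1],[[0,0,0],0,-1]]}}

```text
t: 32.63
eef_pos: [449.6, -307.2, 201.1]
tcp_rot: [3.141, 0.0, -0.123]
ft_force: [0.2, -0.4, -2.9]
opening: 0.418
grip_force: 30.0
```

Run:
```python
from h import *
p=ms(3)
```

```text
t 32.78 pos [ 449.6 -307.3  201.6] yaw -0.123 F [-0.16  0.11 -4.24] M [ 0.059  0.059 -0.001] M_closing [0.054 0.105 0.039] open 0.419 g 30.0
```

>>> {"name": "move_arm", "arguments": {"commands": [[[0,0,-0.1],0,-1],[[0,0,0],0,-0.1],[[0,0,0],0,0.1],[[0,0,0],0,0.2],[[0,0,0],0,0.2],[[0,0,0],0,0.2],[[0,0,0.5],0,0.2],[[0,0,1],0,0.2],[[0,0,1],0,0.2],[[0,0,1],0,0.2],[[0.53,0.983,0.5],0.4,0.2],[[0.53,0.983,0],0,0.25],[[0.53,0.983,0],0,0.25],[[0.53,0.983,0],0,0.25],[[0.53,0.983,0],0,0.25],[[0.53,0.983,0],0,0.25],[[0.53,0.983,0],0,0.25],[[0.53,0.983,0],0,0.25],[[0.53,0.983,0],0,0.25],[[0,0,0],0,0.25]]}}

```text
t: 34.45
eef_pos: [594.2, -37.5, 318.2]
tcp_rot: [-3.141, -0.002, -0.088]
ft_force: [-0.1, 0.1, -0.3]
opening: 0.622
grip_force: 0.0
```

Run:
```python
from h import *
np.set_printoptions(precision=1,suppress=True)
st(); q=read_camera("top"); save(q,"t2",(290,140,530,300),3)
for r in cut_out("housing_1",q)[:4]: print(round(r["confidence"],2),np.array(r["at"]),w(q,r["at"],50), [x if np.isscalar(x) else np.array(x) for x in rect(q,r["region"],50)])
r=cut_out("cover",q)[0];print(r["confidence"],rect(q,r["region"],16))
```

```text
t 34.45 pos [594.2 -37.5 318.2] rot [-3.1 -0.  -0.1] F [-0.1  0.1 -0.3] M [ 0.1  0.  -0. ] open 0.622 g 0.0
0.92 [473.8 245.7] [ 436.8 -423.8   50. ] [array([ 440.8, -428.6]), array([ 55.4, 120. ]), 81.91964721679688]
0.72 [432.  243.8] [ 445.1 -310.6   50. ] [array([ 453.7, -302.3]), array([ 52.1, 120.8]), 83.3108901977539]
0.58 [271.  238.9] [470.3 120.   50. ] [array([470.8, 117.5]), array([88.8, 71.1]), 85.4572982788086]
0.76 ((473.5061340332031, 342.0205078125), (228.82882690429688, 207.79954528808594), 83.49754333496094)
```

View pics/t2.png

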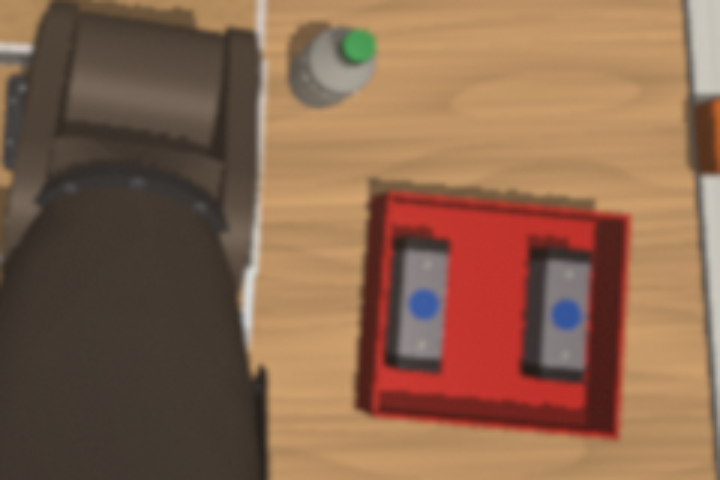

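The top view shows both rattlers lying in the tub, at (420,300) and (560,310). Next is housing C.

>>> {"name": "move_arm", "arguments": {"commands": [[[0,0,0],0,0.25],[[0,0,0],0,0.25],[[0,0,-0.96],0,0.25],[[0,0,-0.96],0,0.25],[[0,0,0],0,0.25]]}}

```text
t: 35.02
eef_pos: [591.3, -42.7, 256.4]
tcp_rot: [-3.141, 0.006, -0.093]
ft_force: [-1.2, -0.3, -1.4]
opening: 0.622
grip_force: 0.0
```

>>> {"name": "move_arm", "arguments": {"commands": [[[0,0,-0.9],0,0.25],[[0,0,-0.9],0,0.25],[[0,0,0],0,0.25],[[0,0,0],0,0.25],[[0,0,0],0,-1],[[0,0,0],0,-1],[[0,0,0],0,-1],[[0,0,0],0,-1],[[0,0,0],0,-1],[[0,0,0],0,-1],[[0,0,0],0,-1]]}}

```text
t: 35.93
eef_pos: [592.7, -41.9, 207.8]
tcp_rot: [3.141, -0.002, -0.091]
ft_force: [-1.2, -1.0, 8.5]
opening: 0.426
grip_force: 29.5
```

>>> {"name": "move_arm", "arguments": {"commands": [[[0,0,0.5],0,-1],[[0,0,0.8],0,-1],[[0,0,0.8],0,-1],[[0,0,0.7],0,-1],[[0.7,-0.06,0],0,-1],[[0.7,-0.06,0],0,-1],[[0,0,-0.3],0,-1],[[0,0,-0.3],0,-1],[[0,0,-0.3],0,-1],[[0,0,-0.3],0,-1],[[0,0,-0.05],0,-1],[[0,0,0],0,-1],[[0,0,0.6],0,-1],[[0,0,0.6],0,-1],[[-0.7,0.06,0.2],0,-1],[[-0.7,0.06,0],0,-1],[[0,0,0],0,-1],[[0,0,0],0,-1],[[0,0,0],0,-1],[[0,0,0],0,-1]]}}

```text
t: 37.6
eef_pos: [592.9, -41.9, 294.4]
tcp_rot: [3.142, 0.0, -0.091]
ft_force: [0.5, -0.1, -4.3]
opening: 0.422
grip_force: 30.0
```

Run:
```python
from h import *
p=ms(16); cap(p); save(p,"w11")
```

```text
t 38.4 pos [592.5 -41.8 294.8] yaw -0.091 F [-0.08 -0.   -4.31] M [0.034 0.011 0.01 ] M_closing [ 0.047 -0.005  0.01   0.047  0.024 -0.004  0.027 -0.043  0.028  0.014
 -0.005  0.014  0.023 -0.003  0.068 -0.012] open 0.42 g 30.0
cap 143 209 67
```

>>> {"name": "move_arm", "arguments": {"commands": [[[0,0,0.7],0,-1],[[-0.9,0.07,0.7],0,-1],[[-0.9,0.07,0],0,-1],[[0,0,-0.6],0,-1],[[0,0,-0.4],0,-1],[[0,0,-0.4],0,-1],[[0,0,-0.4],0,-1],[[0,0,-0.4],0,-1],[[0,0,-0.4],0,-1],[[0,0,-0.2],0,-1],[[0,0,0],0,-1],[[0,0,0.6],0,-1],[[0,0,0.7],0,-1],[[0.9,-0.07,0.3],0,-1],[[0.9,-0.07,0],0,-1],[[0,0,0],0,-1],[[0,0,0],0,-1],[[0,0,0],0,-1],[[0,0,0],0,-1],[[0,0,0],0,-1]]}}

```text
t: 40.07
eef_pos: [592.0, -41.7, 300.7]
tcp_rot: [3.142, 0.001, -0.091]
ft_force: [-0.3, -0.4, -4.3]
opening: 0.418
grip_force: 30.0
```

Run:
```python
from h import *
p=ms(16); cap(p); save(p,"w12")
```

```text
t 40.87 pos [592.5 -41.8 300.8] yaw -0.091 F [ 0.13 -0.03 -4.37] M [ 0.042  0.036 -0.009] M_closing [ 0.052  0.017  0.008  0.068  0.026  0.034  0.042  0.067  0.075  0.035
  0.108  0.035  0.01   0.049 -0.011  0.019] open 0.418 g 30.0
cap 144 170 27
```

>>> {"name": "move_arm", "arguments": {"commands": [[[0,0,0.3],0,-1],[[-0.9,0.07,0],0,-1],[[-0.9,0.07,0],0,-1],[[0,0,-0.4],0,-1],[[0,0,-0.4],0,-1],[[0,0,-0.4],0,-1],[[0,0,-0.4],0,-1],[[0,0,-0.4],0,-1],[[0,0,-0.3],0,-1],[[0,0,0],0,-1],[[0,0,0.6],0,-1],[[0,0,0.7],0,-1],[[0.9,-0.07,0.7],0,-1],[[0.9,-0.07,0],0,-1],[[0,0,0],0,-1],[[0,0,0],0,-1],[[0,0,0],0,-1],[[0,0,0],0,-1],[[0,0,0],0,-1]]}}

```text
t: 42.45
eef_pos: [592.0, -41.7, 300.8]
tcp_rot: [3.142, 0.001, -0.091]
ft_force: [-0.2, 0.7, -3.9]
opening: 0.42
grip_force: 30.0
```

Run:
```python
from h import *
p=ms(16); cap(p); save(p,"w13")
```

```text
t 43.25 pos [592.5 -41.8 300.9] yaw -0.091 F [-0.11 -0.01 -4.18] M [ 0.044  0.038 -0.007] M_closing [ 0.043  0.01   0.019  0.017  0.046  0.067  0.063  0.014  0.02   0.028
  0.092 -0.006  0.077  0.032  0.092  0.062] open 0.42 g 30.0
cap 139 162 24
```

View pics/w13.png

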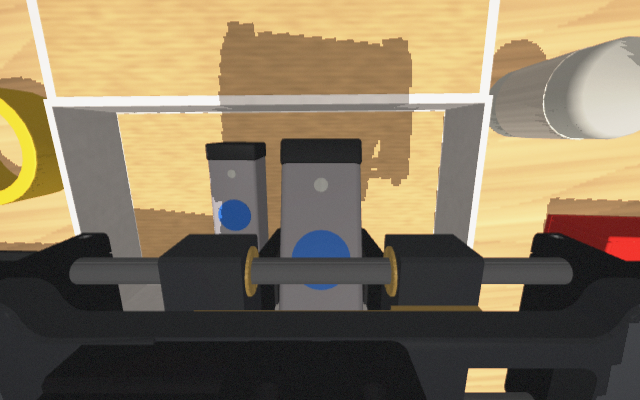

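Housing C is tilted slightly far end down in the view and its moment stayed the same across both tilts, so it is solid. Putting it back, then taking B.

>>> {"name": "move_arm", "arguments": {"commands": [[[0,0,-0.8],0,-1],[[0,0,-0.8],0,-1],[[0,0,-0.7],0,-1],[[0,0,-0.4],0,-1],[[0,0,-0.4],0,-1],[[0,0,-0.25],0,-1],[[0,0,0],0,-1],[[0,0,0],0,-0.1],[[0,0,0],0,0.1],[[0,0,0],0,0.25],[[0,0,0],0,0.25],[[0,0,0],0,0.25],[[0,0,0.9],0,0.25],[[0,0,0.9],0,0.25],[[0,0,0.9],0,0.25],[[0.08,0.83,0.2],0,0.25],[[0.08,0.83,0],0,0.25],[[0.0,0.83,0],0,0.25],[[0,0,0],0,0.25],[[0,0,0],0,0.25]]}}

```text
t: 44.92
eef_pos: [597.2, 33.8, 287.6]
tcp_rot: [3.141, -0.0, -0.089]
ft_force: [-0.1, 0.6, 0.1]
opening: 0.629
grip_force: 0.0
```

>>> {"name": "move_arm", "arguments": {"commands": [[[0,0,-0.9],0,0.25],[[0,0,-0.9],0,0.25],[[0,0,-0.95],0,0.25],[[0,0,0],0,0.25],[[0,0,0],0,0.25],[[0,0,0],0,-1],[[0,0,0],0,-1],[[0,0,0],0,-1],[[0,0,0],0,-1],[[0,0,0],0,-1],[[0,0,0],0,-1],[[0,0,0],0,-1]]}}

```text
t: 45.92
eef_pos: [597.6, 32.8, 206.2]
tcp_rot: [3.141, -0.002, -0.091]
ft_force: [-0.9, -1.5, 8.2]
opening: 0.42
grip_force: 30.0
```

>>> {"name": "move_arm", "arguments": {"commands": [[[0,0,0.5],0,-1],[[0,0,0.8],0,-1],[[0,0,0.8],0,-1],[[0,0,0.7],0,-1],[[0.7,-0.06,0],0,-1],[[0.7,-0.06,0],0,-1],[[0,0,-0.3],0,-1],[[0,0,-0.3],0,-1],[[0,0,-0.3],0,-1],[[0,0,-0.3],0,-1],[[0,0,-0.05],0,-1],[[0,0,0],0,-1],[[0,0,0.6],0,-1],[[0,0,0.6],0,-1],[[-0.7,0.06,0.2],0,-1],[[-0.7,0.06,0],0,-1],[[0,0,0],0,-1],[[0,0,0],0,-1],[[0,0,0],0,-1],[[0,0,0],0,-1]]}}

```text
t: 47.58
eef_pos: [597.5, 32.9, 292.8]
tcp_rot: [3.141, 0.0, -0.091]
ft_force: [0.0, -1.0, -3.4]
opening: 0.42
grip_force: 30.0
```

Run:
```python
from h import *
p=ms(16); cap(p); save(p,"w14")
```

```text
t 48.38 pos [597.3  32.9 293.4] yaw -0.091 F [ 0.04 -0.11 -4.22] M [ 0.041 -0.069  0.003] M_closing [-0.038 -0.071 -0.046 -0.076 -0.115 -0.028 -0.005 -0.024 -0.073 -0.053
 -0.011 -0.095 -0.066 -0.13  -0.115 -0.091] open 0.419 g 30.0
cap 144 210 67
```

>>> {"name": "move_arm", "arguments": {"commands": [[[0,0,0.7],0,-1],[[-0.9,0.07,0.7],0,-1],[[-0.9,0.07,0],0,-1],[[0,0,-0.6],0,-1],[[0,0,-0.5],0,-1],[[0,0,-0.5],0,-1],[[0,0,-0.5],0,-1],[[0,0,-0.5],0,-1],[[0,0,-0.4],0,-1],[[0,0,-0.2],0,-1],[[0,0,0],0,-1],[[0,0,0.6],0,-1],[[0,0,0.7],0,-1],[[0.9,-0.07,0.7],0,-1],[[0.9,-0.07,0],0,-1],[[0,0,0],0,-1],[[0,0,0],0,-1],[[0,0,0],0,-1],[[0,0,0],0,-1],[[0,0,0],0,-1]]}}

```text
t: 50.05
eef_pos: [596.7, 33.0, 299.0]
tcp_rot: [3.141, 0.001, -0.091]
ft_force: [-0.0, 0.3, -4.2]
opening: 0.42
grip_force: 30.0
```

Run:
```python
from h import *
p=ms(16); cap(p); save(p,"w15")
```

```text
t 50.85 pos [597.3  32.9 299.3] yaw -0.091 F [-0.06 -0.22 -4.24] M [ 0.04   0.117 -0.011] M_closing [0.139 0.103 0.153 0.085 0.153 0.087 0.115 0.139 0.148 0.121 0.113 0.098
 0.114 0.112 0.141 0.099] open 0.418 g 30.0
cap 135 161 27
```

Housing B is a rattler as well (moment change 0.18 N·m). It goes in the middle of the tub.

>>> {"name": "move_arm", "arguments": {"commands": [[[0,0,0.7],-0.2,-1],[[-0.37,-0.964,0],-0.2,-1],[[-0.37,-0.964,0],0,-1],[[-0.37,-0.964,0],0,-1],[[-0.37,-0.964,0],0,-1],[[-0.37,-0.964,0],0,-1],[[-0.37,-0.964,0],0,-1],[[-0.37,-0.964,0],0,-1],[[-0.37,-0.964,0],0,-1],[[-0.37,-0.964,0],0,-1],[[-0.37,-0.964,0],0,-1],[[-0.37,-0.964,0],0,-1],[[-0.37,-0.964,0],0,-1],[[-0.37,-0.964,0],0,-1],[[-0.37,-0.964,0],0,-1],[[0,0,0],0,-1],[[0,0,0],0,-1],[[0,0,0],0,-1]]}}

```text
t: 52.35
eef_pos: [441.8, -371.8, 320.2]
tcp_rot: [-3.141, 0.0, -0.124]
ft_force: [0.0, 0.3, -3.3]
opening: 0.418
grip_force: 30.0
```

Run:
```python
from h import *
np.set_printoptions(precision=1,suppress=True)
p=ms(1)
hsv=cv2.cvtColor(p["image"],cv2.COLOR_RGB2HSV); m=cv2.inRange(hsv,(100,110,60),(125,255,255))
n,l,sts,c=cv2.connectedComponentsWithStats(m)
for i in range(1,n):
    if sts[i,4]>60: print("blue",sts[i],c[i],w(p,c[i],50))
save(p,"w16")
```

```text
t 52.4 pos [ 442.1 -371.3  320.3] yaw -0.123 F [ 0.5 -0.1 -3.8] M [ 0.   0.1 -0. ] M_closing [0.1] open 0.422 g 30.0
blue [376 186  30  29 693] [390.5 199.8] [ 440.3 -435.6   50. ]
blue [236 189  30  29 688] [250.4 202.9] [ 453.4 -307.3   50. ]
blue [ 292  233   58   25 1093] [320.5 247.2] [ 401.9 -365.9   50. ]
blue [299 284  44  11 344] [320.8 287.9] [ 358.6 -360.8   50. ]
```

View pics/w16.png

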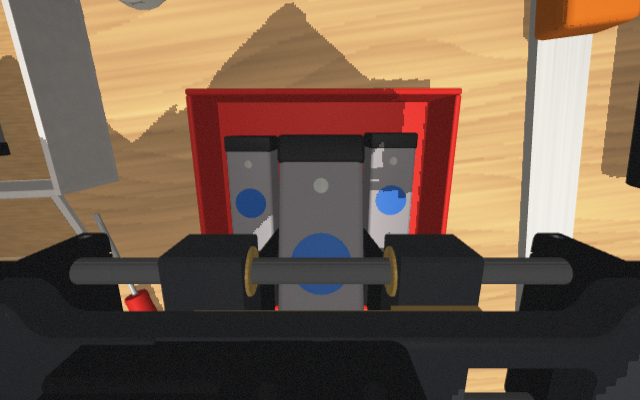

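Housing B is centred between the other two, whose labels are at (250,203) and (390,200). Lowering it.

>>> {"name": "move_arm", "arguments": {"commands": [[[0,0,-0.9],0,-1],[[0,0,-0.9],0,-1],[[0,0,-0.8],0,-1],[[0,0,-0.6],0,-1],[[0,0,-0.4],0,-1],[[0,0,-0.3],0,-1],[[0,0,-0.15],0,-1],[[0,0,0],0,-1],[[0,0,0],0,-0.1],[[0,0,0],0,0],[[0,0,0],0,0.07],[[0,0,0],0,0.07],[[0,0,0],0,0.07],[[0,0,0.5],0,0.07],[[0,0,0.9],0,0.07],[[0,0,1],0,0.07],[[0,0,1],0,0.07],[[0,0,1],0,0.07],[[0,0,1],0,0.07],[[0,0,0],0,0.07]]}}

```text
t: 54.07
eef_pos: [442.3, -372.2, 366.5]
tcp_rot: [3.136, -0.007, -0.123]
ft_force: [-0.1, 0.4, -0.6]
opening: 0.531
grip_force: 0.0
```

Run:
```python
from h import *
np.set_printoptions(precision=1,suppress=True)
st()
p=read_camera("wrist"); save(p,"w17")
for r in cut_out("tub",p)[:1]:
    k=max(cv2.findContours(r["region"].astype(np.uint8),0,1)[0],key=cv2.contourArea)
    h=cv2.convexHull(k); a=cv2.approxPolyDP(h,0.015*cv2.arcLength(h,True),True)[:,0]
    for u in a: print(u, w(p,u,65))
hsv=cv2.cvtColor(p["image"],cv2.COLOR_RGB2HSV); m=cv2.inRange(hsv,(100,110,60),(125,255,255))
n,l,sts,c=cv2.connectedComponentsWithStats(m)
for i in range(1,n):
    if sts[i,4]>60: print("blue",sts[i],c[i],w(p,c[i],50))
q=read_camera("top")
hsv=cv2.cvtColor(q["image"],cv2.COLOR_RGB2HSV); m=cv2.inRange(hsv,(20,100,80),(35,255,255)); m[:, :150]=0; m[:,220:]=0; m[:210]=0;m[290:]=0
(c,s,a)=rect(q,m,54); print("handle",np.array(c),np.array(s),a)
for th in("cover","tub"):
    r=cut_out(th,q)[0]; print(th,r["confidence"],rect(q,r["region"],16 if th=="cover" else 65))
    k=max(cv2.findContours(r["region"].astype(np.uint8),0,1)[0],key=cv2.contourArea)
    h=cv2.convexHull(k); a=cv2.approxPolyDP(h,0.02*cv2.arcLength(h,True),True)[:,0]
    for u in a: print(u, w(q,u,65 if th=="tub" else 16))
save(q,"t3")
```

```text
t 54.07 pos [ 442.3 -372.2  366.5] rot [ 3.1 -0.  -0.1] F [-0.1  0.4 -0.6] M [ 0. -0. -0.] open 0.531 g 0.0
[434  99] [ 527.5 -492.9   65. ]
[423 227] [ 400.1 -477.6   65. ]
[399 255] [ 371.2 -450.4   65. ]
[242 255] [ 392.8 -281.3   65. ]
[218 232] [ 421.9 -261.    65. ]
[208  99] [ 554.  -279.5   65. ]
blue [365 180  26  25 497] [377.8 192.1] [ 440.4 -435.6   50. ]
blue [246 183  26  25 502] [258.8 194.9] [ 453.4 -307.3   50. ]
blue [306 190  26  24 480] [318.6 201.6] [ 437.9 -370.7   50. ]
handle [472.4 342.2] [ 25.7 113.4] 83.36135864257812
cover 0.87 ((473.2782287597656, 342.90020751953125), (228.57676696777344, 208.64987182617188), 84.4104232788086)
[155 200] [585.  439.7  16. ]
[235 208] [557.3 221.5  16. ]
[227 280] [362.1 244.7  16. ]
[145 274] [384.9 464.6  16. ]
tub 0.69 ((443.9157409667969, -366.1942138671875), (236.5020294189453, 198.9998016357422), 83.23344421386719)
[415 206] [ 547.1 -265.4   65. ]
[500 212] [ 525.1 -493.8   65. ]
[477 282] [ 342.5 -420.2   65. ]
[408 274] [ 368.9 -238.4   65. ]
```

>>> {"name": "move_arm", "arguments": {"commands": [[[0.043,0.99,0],0,0],[[0.043,0.99,0],0,0],[[0.043,0.99,0],0,0],[[0.043,0.99,0],0,0],[[0.043,0.99,0],0,0],[[0.043,0.99,0],0,0],[[0.043,0.99,0],0,0],[[0.043,0.99,0],0,0],[[0.043,0.99,0],0,0],[[0.043,0.99,0],0,0],[[0.043,0.99,0],0,0],[[0.043,0.99,0],0,0],[[0.043,0.99,0],0,0],[[0.043,0.99,0],0,0],[[0.043,0.99,0],0,0],[[0.043,0.99,0],0,0],[[0.043,0.99,0],0,0],[[0.043,0.99,0],0,0],[[0.043,0.99,0],0,0],[[0.043,0.99,0],0,0]]}}

```text
t: 55.98
eef_pos: [467.5, 223.6, 359.7]
tcp_rot: [3.141, 0.002, -0.123]
ft_force: [1.3, -0.4, -0.5]
opening: 0.497
grip_force: 0.0
```

>>> {"name": "move_arm", "arguments": {"commands": [[[0.043,0.99,-0.4],0,0],[[0.043,0.99,-0.4],0,0],[[0.043,0.99,-0.4],0,0],[[0.043,0.8,-0.4],0,0],[[0,0,0],0,0],[[0,0,0],0,0],[[0,0,0],0,0]]}}

```text
t: 56.57
eef_pos: [472.8, 334.8, 312.1]
tcp_rot: [3.14, 0.001, -0.123]
ft_force: [-0.3, 0.5, 0.9]
opening: 0.498
grip_force: 0.0
```

Run:
```python
from h import *
np.set_printoptions(precision=1,suppress=True)
st()
p=read_camera("wrist"); save(p,"w18")
for r in cut_out("cover",p)[:1]:
    k=max(cv2.findContours(r["region"].astype(np.uint8),0,1)[0],key=cv2.contourArea)
    h=cv2.convexHull(k); a=cv2.approxPolyDP(h,0.015*cv2.arcLength(h,True),True)[:,0]
    for u in a: print(u, w(p,u,16))
hsv=cv2.cvtColor(p["image"],cv2.COLOR_RGB2HSV); m=cv2.inRange(hsv,(20,120,80),(35,255,255))
n,l,sts,c=cv2.connectedComponentsWithStats(m)
for i in range(1,n):
    if sts[i,4]>60: print("yel",sts[i],c[i],w(p,c[i],54), rect(p,l==i,54))
```

```text
t 56.57 pos [472.8 334.8 312.1] rot [ 3.1  0.  -0.1] F [-0.3  0.6  0.9] M [-0.   0.1 -0. ] open 0.498 g 0.0
[429  92] [562.1 222.8  16. ]
[419 231] [426.7 237.3  16. ]
[394 253] [405.1 264.7  16. ]
[247 253] [424.6 420.   16. ]
[205 232] [453.3 459.   16. ]
[190  94] [587.7 442.6  16. ]
yel [ 357    0   90   27 1662] [400.   10.3] [619.2 257.   54. ] ((617.2564086914062, 256.6072082519531), (66.08796691894531, 17.190635681152344), 82.94901275634766)
yel [ 300  146   21  112 2042] [310.1 201.3] [481.6 343.3  54. ] ((478.9049072265625, 343.55419921875), (16.315738677978516, 100.51548767089844), 83.7204360961914)
yel [231 246  16  26 131] [237.8 256.9] [437.5 416.3  54. ] ((435.42584228515625, 417.0772399902344), (10.520018577575684, 26.797607421875), 54.63509750366211)
yel [396 246  15  50 265] [404.3 271.4] [403.8 264.9  54. ] ((404.2024230957031, 265.8258361816406), (12.556235313415527, 50.921024322509766), 88.4050064086914)
yel [231 272  15  25 117] [236.4 285.1] [409.3 423.2  54. ] ((410.0977783203125, 421.3866271972656), (12.801072120666504, 25.218950271606445), 83.16043090820312)
```

View pics/w18.png

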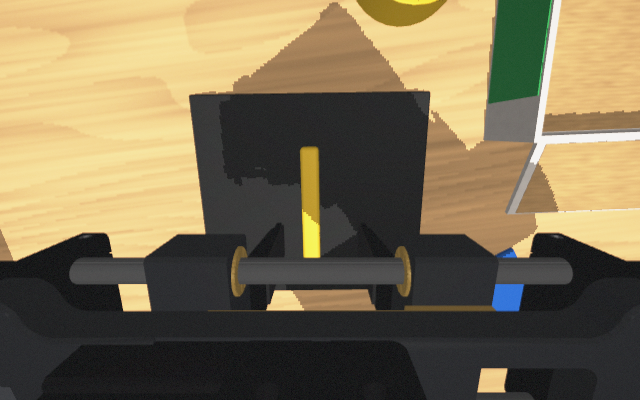

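The view shows the cover with its handle bar at (310,200) and the plate's rear corners at (190,94) and (429,92). That gives a centre of about (472.6,344.4) and yaw -0.116. Grasping the handle.

>>> {"name": "move_arm", "arguments": {"commands": [[[0,0.16,-0.8],0.09,0],[[0,0.16,-0.8],0,0],[[0,0,-0.8],0,0],[[0,0,-0.5],0,0],[[0,0,-0.26],0,0],[[0,0,0],0,0],[[0,0,0],0,0]]}}

```text
t: 57.25
eef_pos: [473.2, 344.3, 218.7]
tcp_rot: [-3.141, -0.0, -0.117]
ft_force: [0.1, -0.2, 0.4]
opening: 0.499
grip_force: 0.0
```

>>> {"name": "move_arm", "arguments": {"commands": [[[0,0,0],0,-1],[[0,0,0],0,-1],[[0,0,0],0,-1],[[0,0,0],0,-1],[[0,0,0],0,-1],[[0,0,0],0,-1],[[0,0,0],0,-1],[[0,0,0],0,-1]]}}

```text
t: 57.92
eef_pos: [472.9, 344.7, 218.3]
tcp_rot: [3.141, -0.0, -0.116]
ft_force: [-1.3, -0.5, 6.4]
opening: 0.168
grip_force: 30.0
```

>>> {"name": "move_arm", "arguments": {"commands": [[[0,0,0.5],0,-1],[[0,0,0.8],0,-1],[[0,0,0.8],0,-1],[[0,0,0.8],0,-1],[[0,0,0.8],0,-1],[[0,0,0],0,-1],[[0,0,0],0,-1],[[0,0,0],0,-1]]}}

```text
t: 58.58
eef_pos: [472.6, 344.6, 327.8]
tcp_rot: [3.141, 0.001, -0.116]
ft_force: [-0.6, -0.1, -2.9]
opening: 0.169
grip_force: 30.0
```

Run:
```python
from h import *
np.set_printoptions(precision=1,suppress=True)
p=ms(3); save(p,"w19")
hsv=cv2.cvtColor(p["image"],cv2.COLOR_RGB2HSV); m=cv2.inRange(hsv,(20,120,80),(35,255,255))
s=env.state();H=s["eef_pos"][2]-217+54
n,l,sts,c=cv2.connectedComponentsWithStats(m)
for i in range(1,n):
    if sts[i,4]>60: print("yel",sts[i],c[i],rect(p,l==i,H))
for r in cut_out("cover",p)[:1]:
    k=max(cv2.findContours(r["region"].astype(np.uint8),0,1)[0],key=cv2.contourArea)
    h=cv2.convexHull(k); a=cv2.approxPolyDP(h,0.015*cv2.arcLength(h,True),True)[:,0]
    for u in a: print(u, w(p,u,H-38))
```

```text
t 58.73 pos [472.8 344.7 327.6] yaw -0.116 F [ 0.2  0.6 -2.8] M [0.1 0.1 0. ] M_closing [0.  0.1 0.1] open 0.162 g 30.0
yel [ 363    0   96   31 2050] [408.   12.2] ((584.6909790039062, 291.6514892578125), (42.24192810058594, 11.910382270812988), 83.35215759277344)
yel [ 306  153   30  105 3046] [320.5 204.6] ((500.414306640625, 341.8840026855469), (15.409382820129395, 56.81604766845703), 83.94992065429688)
yel [347 246   7  29  76] [350.7 258.2] ((468.3868103027344, 328.8446044921875), (17.07009506225586, 3.0309560298919678), 2.3837380409240723)
yel [307 284  28  27 744] [320.7 296.9] ((447.4637756347656, 348.0042419433594), (15.605326652526855, 16.80815887451172), 83.2377700805664)
yel [348 306  66   5 214] [380.3 308.1] ((436.3247985839844, 314.2654113769531), (37.82400894165039, 2.64380145072937), 83.22453308105469)
yel [415 306  22   5  66] [425.8 308. ] ((433.2525329589844, 288.4068603515625), (12.371691703796387, 2.644287586212158), 83.22611236572266)
[505  72] [560.4 224.  126.6]
[477 256] [442.4 238.4 126.6]
[163 255] [468.9 456.  126.6]
[137  71] [586.4 441.5 126.6]
```

>>> {"name": "move_arm", "arguments": {"commands": [[[0,0,0.8],0,-1],[[-0.041,-0.957,0.3],0,-1],[[-0.041,-0.957,0],0,-1],[[-0.041,-0.957,0],0,-1],[[-0.041,-0.957,0],0,-1],[[-0.041,-0.957,0],0,-1],[[-0.041,-0.957,0],0,-1],[[-0.041,-0.957,0],0,-1],[[-0.041,-0.957,0],0,-1],[[-0.041,-0.957,0],0,-1],[[-0.041,-0.957,0],0,-1],[[-0.041,-0.957,0],0,-1],[[-0.041,-0.957,0],0,-1],[[-0.041,-0.957,0],0,-1],[[-0.041,-0.957,0],0,-1],[[-0.041,-0.957,0],0,-1],[[-0.041,-0.957,0],0,-1],[[-0.041,-0.957,0],0,-1],[[-0.041,-0.957,0],0,-1],[[-0.041,-0.957,0],0,-1]]}}

```text
t: 60.45
eef_pos: [449.2, -202.2, 361.5]
tcp_rot: [-3.141, 0.001, -0.116]
ft_force: [0.5, 0.4, -2.3]
opening: 0.167
grip_force: 30.0
```

>>> {"name": "move_arm", "arguments": {"commands": [[[-0.041,-0.957,0],0,-1],[[-0.041,-0.957,0],0,-1],[[-0.041,-0.957,0],0,-1],[[-0.041,-0.957,0],0,-1],[[-0.041,-0.957,0],-0.1,-1],[[-0.041,-0.957,0],0,-1],[[0,0,0],0,-1],[[0,0,0],0,-1],[[0,0,0],0,-1],[[0,0,0],0,-1]]}}

```text
t: 61.28
eef_pos: [442.2, -372.2, 361.7]
tcp_rot: [-3.141, 0.001, -0.123]
ft_force: [-0.1, -0.0, -2.4]
opening: 0.163
grip_force: 30.0
```

Run:
```python
from h import *
np.set_printoptions(precision=1,suppress=True)
p=ms(3); save(p,"w20")
q=read_camera("top"); save(q,"t4")
s=env.state();H=s["eef_pos"][2]-217+16
for c in (p,q):
  for r in cut_out("cover",c)[:1]:
    k=max(cv2.findContours(r["region"].astype(np.uint8),0,1)[0],key=cv2.contourArea)
    h=cv2.convexHull(k); a=cv2.approxPolyDP(h,0.015*cv2.arcLength(h,True),True)[:,0]
    print(r["confidence"])
    for u in a: print(u, w(c,u,H))
```

```text
t 61.43 pos [ 442.4 -372.3  362.1] yaw -0.123 F [-0.4 -0.1 -2.5] M [0. 0. 0.] M_closing [0. 0. 0.] open 0.165 g 30.0
0.94
[430 199] [ 557.4 -276.5  161.2]
[520 209] [ 527.5 -495.3  161.2]
[485 290] [ 337.2 -397.2  161.2]
[423 283] [ 358.3 -249.7  161.2]
```

>>> {"name": "move_arm", "arguments": {"commands": [[[0,0,-0.8],0,-1],[[0,0,-0.8],0,-1],[[0,0,-0.5],0,-1],[[0,0,-0.25],0,-1],[[0,0,0],0,-1],[[0,0,0],0,-1],[[0,0,-0.15],0,-1],[[0,0,-0.1],0,-1],[[0,0,-0.1],0,-1],[[0,0,0],0,-1],[[0,0,0],0,-1],[[0,0,0],0,-1]]}}

```text
t: 62.58
eef_pos: [442.2, -373.1, 281.2]
tcp_rot: [3.141, -0.0, -0.124]
ft_force: [-0.1, 1.0, -2.5]
opening: 0.169
grip_force: 30.0
```

Run:
```python
from h import *
np.set_printoptions(precision=2,suppress=True)
ms(3)
```

```text
t 62.73 pos [ 442.1 -373.   281.2] yaw -0.124 F [-0.21  0.31 -2.65] M [ 0.06  0.01 -0.02] M_closing [0.   0.01 0.03] open 0.164 g 30.0
```

>>> {"name": "move_arm", "arguments": {"commands": [[[0,0,-0.1],0,-1],[[0,0,-0.1],0,-1],[[0,0,-0.08],0,-1],[[0,0,0],0,-1],[[0,0,0],0,-1]]}}

```text
t: 63.15
eef_pos: [442.1, -373.0, 273.2]
tcp_rot: [3.141, -0.0, -0.124]
ft_force: [-1.4, 2.7, 6.9]
opening: 0.167
grip_force: 30.0
```

Run:
```python
from h import *
np.set_printoptions(precision=2,suppress=True)
ms(3)
```

```text
Traceback (most recent call last):
  File "h.py", line 25, in ms
    p=read_camera(cam); s=env.state(); F.append(s["ft_force"]); M.append(s["moment"])
ValueError: 200 camera calls are used up
```

>>> {"name": "move_arm", "arguments": {"commands": [[[0,0,-0.05],0,-1],[[0,0,0],0,-1],[[0,0,0],0,-1]]}}

```text
t: 63.5
eef_pos: [442.1, -372.8, 273.1]
tcp_rot: [3.141, -0.001, -0.124]
ft_force: [-6.2, 5.6, 23.3]
opening: 0.164
grip_force: 30.0
```

Run:
```python
from h import *
st()
```

```text
t 63.5 pos [ 442.1 -372.8  273.1] rot [ 3.141e+00 -1.000e-03 -1.240e-01] F [-6.2   5.6  23.26] M [1.196 1.025 0.015] open 0.164 g 30.0
```

>>> {"name": "move_arm", "arguments": {"commands": [[[0,0,0.04],0,-1],[[0,0,0],0,-0.6],[[0,0,0],0,-0.3],[[0,0,0],0,0],[[0,0,0],0,0],[[0,0,0],0,0],[[0,0,0],0,0]]}}

```text
t: 64.08
eef_pos: [442.1, -373.1, 272.2]
tcp_rot: [-3.142, 0.0, -0.124]
ft_force: [0.8, 0.4, 0.2]
opening: 0.475
grip_force: 0.0
```

>>> {"name": "move_arm", "arguments": {"commands": [[[0,0,0.5],0,0],[[0,0,0.8],0,0],[[0,0,0.8],0,0],[[0,0,0],0,-1],[[0,0,0],0,-1],[[0,0,0],0,-1],[[0,0,0],0,-1],[[0,0,0],0,-1],[[0,0,-0.5],0,-1],[[0,0,-0.35],0,-1],[[0,0,0],0,-1],[[0,0,0],0,-1]]}}

```text
t: 65.08
eef_pos: [442.1, -373.0, 309.0]
tcp_rot: [-3.14, 0.002, -0.124]
ft_force: [-0.2, 0.1, 0.5]
opening: 0.006
grip_force: 0.0
```

Cameras are used up, so I'll check seating by touching the handle. The top should be at z = 109, which is a TCP height of 299.

>>> {"name": "move_arm", "arguments": {"commands": [[[0,0,-0.25],0,-1],[[0,0,0],0,-1],[[0,0,0],0,-1],[[0,0,-0.05],0,-1],[[0,0,0],0,-1]]}}

```text
t: 65.5
eef_pos: [442.1, -373.0, 300.9]
tcp_rot: [3.141, -0.0, -0.124]
ft_force: [-0.7, 0.5, 0.3]
opening: 0.008
grip_force: 0.0
```

>>> {"name": "move_arm", "arguments": {"commands": [[[0,0,-0.05],0,-1],[[0,0,0],0,-1],[[0,0,0],0,-1]]}}

```text
t: 65.75
eef_pos: [442.2, -373.0, 299.5]
tcp_rot: [3.141, -0.0, -0.124]
ft_force: [-0.2, -0.9, 0.2]
opening: 0.003
grip_force: 0.3
```

>>> {"name": "move_arm", "arguments": {"commands": [[[0,0,-0.05],0,-1],[[0,0,0],0,-1],[[0,0,0],0,-1]]}}

```text
t: 66.0
eef_pos: [442.1, -372.9, 299.3]
tcp_rot: [3.141, -0.001, -0.124]
ft_force: [-2.8, 4.0, 16.6]
opening: 0.004
grip_force: 8.3
```

>>> {"name": "move_arm", "arguments": {"commands": [[[0,0,-0.05],0,-1],[[0,0,0],0,-1],[[0,0,0],0,-1]]}}

```text
t: 66.25
eef_pos: [442.0, -372.8, 299.3]
tcp_rot: [3.14, -0.002, -0.124]
ft_force: [-7.1, 5.9, 31.8]
opening: 0.006
grip_force: 16.0
```

>>> {"name": "move_arm", "arguments": {"commands": [[[0,0,0.5],0,-1],[[0,0,1],0,-1],[[0,0,1],0,-1],[[0,0,1],0,-1],[[0,0,0],0,-1],[[0,0,0],0,-1],[[0,0,0],0,-1],[[0,0,0],0,-1]]}}

```text
t: 66.92
eef_pos: [442.0, -372.9, 400.1]
tcp_rot: [-3.14, 0.002, -0.124]
ft_force: [-0.6, -0.8, -0.3]
opening: 0.005
grip_force: 0.0
```

```bash
python3 -c "
from h import *
st(); print(env.job_done())"
```

```text
t 66.92 pos [ 442.  -372.9  400.1] rot [-3.14e+00  2.00e-03 -1.24e-01] F [-0.61 -0.79 -0.26] M [-0.007  0.057  0.039] open 0.005 g 0.0
the job is handed in; nothing more can be done
None
```

Job handed in at 66.9 s, with no verdict returned: both flaps are folded back, three rattlers are in the tub, the one solid housing is back in the carton, and the cover is seated; with the 200 camera calls used up, I checked the cover's seating by touch at the handle only and did not look again at the solid housing after setting it down.

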